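Clear the tape rack into the lidded box

TASK

Clear the tape rack: fold the lid of the flat metal box back until it stands upright or beyond, take out the locating block left inside and put it down on the table right beside the casting, slide every roll of tape up off its spindle and lay all of them flat and side by side in the box, below its rim. Then fold the lid fully shut and leave the casting, the cap and the other blocks around the job where they are.

Things in the scene. Friction and masses are not known exactly. Their poses are not given: they have to be found in the camera images.
- rack: fixed wooden plate 130 x 190 mm (its x, y), 12 mm thick, origin at the centre of its underside on the table. Five upright steel spindles of 12 mm diameter, tips 54 mm above the table, at (x, y) = (-33,-66), (-33,0), (-33,66), (33,-33), (33,33) mm in its frame; each has a 24 mm wide, 3 mm high shoulder on which a roll rests (roll underside 15 mm above the table).
- box: fixed open metal box on 5 mm feet, outside 124 x 240 mm (its x, y), 36 mm high, walls and floor 5 mm. Origin at the centre of its underside, 5 mm above the table; floor inside 10 mm, rim 41 mm above the table. Five rolls fit in one row along y, 45 mm apart; one on edge or on another keeps the lid open. A roll flat on the floor has its origin at z = 14 mm in the box's frame. A card mat 5 mm thick lies round its far part.
- lid (a joint): angle of the box's lid in rad: 0 shut flat on the rim, 1.57 upright, stop at 1.95 leaning outwards. The lid is a 124 x 240 mm panel, 5 mm thick, hinged along the box's +x long side; its hinge is stiff, so it stays where it is left (about 0.2 N m to turn it: roughly 2 N at the free edge). It starts half open, 0.8 to 1.15.
- lid_hinge (a point): middle of the lid's hinge line, on the box's +x outer edge, 41.5 mm above the table; the hinge line runs along the box's y. The underside of the lid passes through it. Its axes are the box's axes.
- lid_edge (a point): middle of the lid's free edge, 124 mm from the hinge, at half the lid's thickness; a small dark lift tab sticks out 9 mm there.
- roll_1: wound roll of masking tape on a card core, paper-coloured: a flat ring 38 mm outside (about 37 to 40 mm, slightly faceted), 20 mm hole, 18 mm tall, about 30 g. Origin in the middle of the hole at half height, z along the roll's axis (either end may be up). At the start it sits on one of the rack's spindles, its origin 24 mm above the table. May be absent (None).
- roll_2: wound roll of masking tape on a card core, paper-coloured: a flat ring 38 mm outside (about 37 to 40 mm, slightly faceted), 20 mm hole, 18 mm tall, about 30 g. Origin in the middle of the hole at half height, z along the roll's axis (either end may be up). At the start it sits on one of the rack's spindles, its origin 24 mm above the table. May be absent (None).
- roll_3: wound roll of masking tape on a card core, paper-coloured: a flat ring 38 mm outside (about 37 to 40 mm, slightly faceted), 20 mm hole, 18 mm tall, about 30 g. Origin in the middle of the hole at half height, z along the roll's axis (either end may be up). At the start it sits on one of the rack's spindles, its origin 24 mm above the table. May be absent (None).
- roll_4: wound roll of masking tape on a card core, paper-coloured: a flat ring 38 mm outside (about 37 to 40 mm, slightly faceted), 20 mm hole, 18 mm tall, about 30 g. Origin in the middle of the hole at half height, z along the roll's axis (either end may be up). At the start it sits on one of the rack's spindles, its origin 24 mm above the table. May be absent (None).
- roll_5: wound roll of masking tape on a card core, paper-coloured: a flat ring 38 mm outside (about 37 to 40 mm, slightly faceted), 20 mm hole, 18 mm tall, about 30 g. Origin in the middle of the hole at half height, z along the roll's axis (either end may be up). At the start it sits on one of the rack's spindles, its origin 24 mm above the table. May be absent (None).
- stray: brown and steel locating block left in the box: 26 x 64 x 29 mm (its x, y, z). Origin at the centre of its underside, z up. Grip it across x: its base is a plain slab 24 x 58 mm and 10 mm high, higher only towards its two ends in y. About 50 g. It starts flat on the box floor.
- housing: bystander: cast aluminium housing half 60 x 110 x 28 mm, origin at the centre of its underside; long side along the front edge of the table, right of the rack; leave where it is
- block_a: bystander: brown and steel locating block about 25 x 62 x 29 mm, origin at the centre of its underside; leave alone
- block_d: bystander: brown and steel locating block about 25 x 62 x 29 mm, origin at the centre of its underside; leave alone
- cap: bystander: round cap 33 mm wide, 14 mm high, origin at the centre of its underside; leave alone

How it is judged:
On the way, in this order (a step that is already met when the one before it is completed fails the run):
1. the lid is folded back upright or beyond (at least 1.45 rad) (value of joint lid above 1.45 rad), for 0.2 s.
2. every roll lies flat on the floor of the box (x of roll_1 in the frame of box between -0.045 and 0.045 m and y of roll_1 in the frame of box between -0.103 and 0.103 m and z of roll_1 in the frame of box between 0.008 and 0.02 m and (angle between roll_1's own z axis and vertical below 0.25 rad or angle between roll_1's own z axis and vertical above 2.89 rad) and x of roll_2 in the frame of box between -0.045 and 0.045 m and y of roll_2 in the frame of box between -0.103 and 0.103 m and z of roll_2 in the frame of box between 0.008 and 0.02 m and (angle between roll_2's own z axis and vertical below 0.25 rad or angle between roll_2's own z axis and vertical above 2.89 rad) and x of roll_3 in the frame of box between -0.045 and 0.045 m and y of roll_3 in the frame of box between -0.103 and 0.103 m and z of roll_3 in the frame of box between 0.008 and 0.02 m and (angle between roll_3's own z axis and vertical below 0.25 rad or angle between roll_3's own z axis and vertical above 2.89 rad) and x of roll_4 in the frame of box between -0.045 and 0.045 m and y of roll_4 in the frame of box between -0.103 and 0.103 m and z of roll_4 in the frame of box between 0.008 and 0.02 m and (angle between roll_4's own z axis and vertical below 0.25 rad or angle between roll_4's own z axis and vertical above 2.89 rad) and x of roll_5 in the frame of box between -0.045 and 0.045 m and y of roll_5 in the frame of box between -0.103 and 0.103 m and z of roll_5 in the frame of box between 0.008 and 0.02 m and (angle between roll_5's own z axis and vertical below 0.25 rad or angle between roll_5's own z axis and vertical above 2.89 rad)), for 0.2 s.
At the end, for the whole second after the job is handed in: Every roll present lies flat (within 14 degrees) on the floor of the box, at rest, and the lid is shut to within 0.04 rad (about 5 mm at its edge). The block taken out lies on the table with its origin within 160 mm of the casting's (all of step 2 and horizontal distance between stray and housing below 0.16 m and height (world z) of stray below 0.035 m and x of stray in the frame of box below -0.15 m and linear speed of each of stray, roll_1, roll_2, roll_3, roll_4, roll_5 below 0.02 m/s and value of joint lid below 0.04 rad and velocity of joint lid below 0.05 rad/s); the robot touches nothing.
It fails at once if a bystander is moved more than 40 mm (distance of any of housing, block_a, block_d, cap from where it was at the start of the episode above 0.04 m).
Of roll_1, roll_2, roll_3, roll_4, roll_5 only 3 to 5 are there at a start; the rules pass over those that are not, and their reading is None.
At some moment in a run one of roll_1, roll_2, roll_3, roll_4, roll_5 may be knocked a few centimetres aside while the robot is not near it.
Once in a run the grip may slacken for a moment while it holds something.
It also fails if it takes over 210 s, if anything falls off the work surface, if the arm or the gripper's body presses on something with over 40 N, if the wrist force passes 120 N, or if a joint passes its speed limit or range.

ROBOT

A 6-joint arm with a two-finger parallel gripper is mounted at the origin on a cart in front of the work surface, level with it; the furniture and walls round the work are solid. World frame = base frame: x ahead of the robot, y to its left, z up, the work surface at z = 0. Lengths are in m, angles in rad, forces in N, time in s.
With the tool pointing down it reaches from about 0.4 to 0.825 m from the base axis. Payload 7 kg.
Tool frame: the origin (TCP) lies at the very end of the fingers, on their centre line; the grasp point (between the pads) lies 19 mm behind it (tcp_to_grasp is the distance from the TCP to the grasp point, in m); x points along the fingers, z is the direction in which the jaws open and shut, and the axes are right-handed (so a half turn about x gives the same grasp; the last joint's range is limited). The gripper opens to 88 mm and grips with 3 to 60 N. Pads are 19 mm wide; open, the fingers measure 130 mm over their backs; the gripper's body (78 mm by 193 mm) begins 47 mm behind the grasp point.
Start: joints at [1.45, 0.359, 0.012, 0, -1.224, -0.288], TCP at [0.268, 0.619, 0.227] pointing down, gripper open.
Joint ranges: [-3.07, 3.07], [-1.43, 2.12], [-1.02, 1.25], [-3.03, 1.67], [-3.05, -0], [-3.03, 3.03]. Speed limits (rad/s): [2.39, 2.39, 3.01, 3.14, 3.14, 3.14].

INTERFACE

Orientations are given as [roll, pitch, yaw] about the fixed x, y, z axes, in that order (R = Rz(yaw) Ry(pitch) Rx(roll)).
In Python, from station import get_state, grab_frame, job_done, tcp_to_grasp gives the robot as it stands. The module is installed in compiled form; this text tells all that it offers.
- The arm moves only by the shell command python3 -m crank 'ROWS' [FORCE]. ROWS is JSON, a list of rows, each a list of 7 numbers: the shift along the tool's x, y, z in m, then the turn, a rotation vector about the tool's x, y, z in rad, then the opening, from 0 (shut) to 1 (fully open). In form: [[x, y, z, wx, wy, wz, fingers], ...]. A call has 1 to 10 rows; each row is the pose to reach, as a shift and turn from the pose commanded when the call began, along the tool's axes at that moment; what a row does not reach only later rows make up. A row lasts 1/8 s, in which the tool goes at most 62.5 mm and 10.7 degrees, less where a joint would pass 70% of its speed; a pose out of reach is approached as far as the arm can. A call with a gripper value outside its range is refused whole. The fingers move at their own pace and stop on an object; FORCE is the grip in N (left out, the last holds). Time passes only in rows, so rows that repeat a pose let the fingers close. It gives the time, the measured TCP pose, the force and the opening at its end, in the units of the state.
- get_state(): the state, without advancing time (a new reading comes with each control period).
- grab_frame(name): name is "scene" or "top"; returns a dict with "pixels" (384x512x3 uint8, red, green, blue), "vfov" (degrees; the focal length in pixels is half the picture's height over the tangent of half this angle, whatever the lens; pixels are square), "cx", "cy" (the principal point, pixels), "extrinsics" (4x4, takes a point from world to camera coordinates). Camera axes: x right, y up, looking along -z (the intrinsics and any distortion apply to the point x, -y, -z); pixel columns grow to the right and rows downward; lengths in m; the calibration is good to about 2 mm. A picture is of the moment at which its call begins. There is no depth.
- job_done(): hands the job in, once; it reports no verdict.
The state is a dict: "t": time; "q": joint angles; "qd": joint speeds; "joint_efforts": joint torques, N m; "eef_pos": TCP position; "ee_rot": TCP orientation; "force": force on the tool from outside, world axes, zero at the start; "moment": the same for the moment, N m; "width": finger opening in m.
Only numpy, scipy, OpenCV 4.12 (cv2) and the standard library are available. Lean on these libraries where they do the work, as an engineer would, in place of code of your own. Each camera call takes 0.05 s, during which the arm holds its last target.

## Working session

There is one attempt and no reset: what is moved stays moved. The work goes in short steps, Python scripts to look and compute and a shell command to move; the robot and the scene stay as the last step left them, time stands still between calls to the robot, and variables do not carry over. Pictures are saved under pics/ and viewed, and the job is handed in when it is done.

```bash
mkdir -p pics; ls
python3 - <<'E'
from station import get_state, grab_frame, tcp_to_grasp
import cv2, numpy as np
s=get_state(); print(s, tcp_to_grasp)
for n in ("scene","top"):
    f=grab_frame(n); cv2.imwrite(f"pics/{n}0.png",cv2.resize(f["pixels"][:,:,::-1],(800,600),interpolation=cv2.INTER_CUBIC))
    print(n,{k:v for k,v in f.items() if k!="pixels"})
E
```

```text
pics
{'t': 0.0, 'q': array([ 1.45009980e+00,  3.59375632e-01,  1.10590413e-02, -3.35981651e-04,
       -1.22410630e+00, -2.88066336e-01]), 'qd': array([ 0.00037835, -0.0004331 , -0.00035521, -0.00063958, -0.00140857,
        0.00064038]), 'joint_efforts': array([-1.12793503e-03, -5.82697105e+01,  2.93045944e+01,  6.99684396e+00,
        6.78032055e-03, -1.68340212e-04]), 'eef_pos': array([0.26815112, 0.6189161 , 0.2256326 ]), 'ee_rot': array([ 0.09629964,  1.56913937, -1.88337397]), 'force': array([-0.4947951 , -0.0976058 ,  0.12673504]), 'moment': array([-0.00757881, -0.00637563,  0.00100405]), 'width': 0.0874149281227113} 0.0188
scene {'vfov': 46.76170988510837, 'cx': 261.0184645917097, 'cy': 192.86000367734965, 'extrinsics': array([[ 0.76638922, -0.64191691, -0.02429516, -0.43166573],
       [ 0.3874121 ,  0.43170395,  0.81458183, -0.30558058],
       [-0.51240553, -0.63369897,  0.57953963, -0.92569461],
       [ 0.        ,  0.        ,  0.        ,  1.        ]])}
top {'vfov': 46.31828162819567, 'cx': 254.88402845326183, 'cy': 190.62824491541235, 'extrinsics': array([[ 0.02152621, -0.99973233,  0.00847916,  0.04898791],
       [ 0.99429643,  0.02229375,  0.10429576, -0.5984858 ],
       [-0.10445687,  0.00618571,  0.99451018, -1.32507037],
       [ 0.        ,  0.        ,  0.        ,  1.        ]])}
```

View pics/scene0.png

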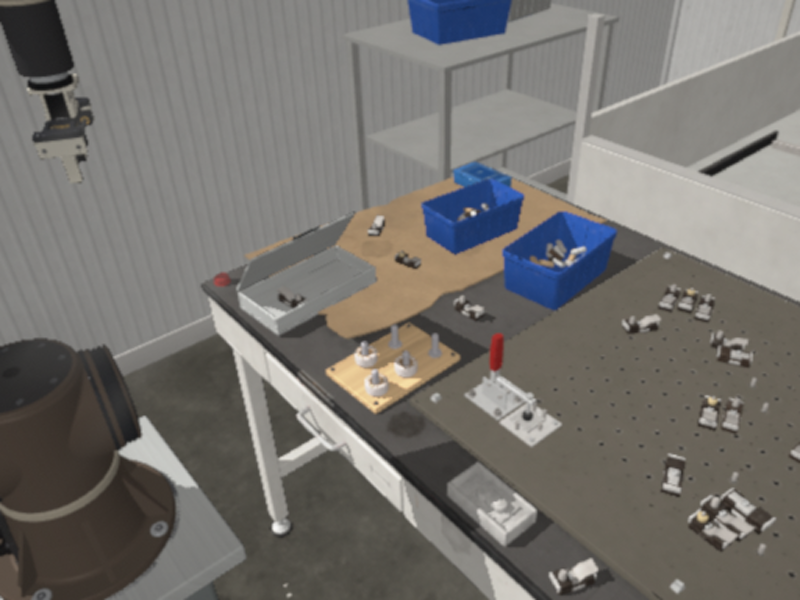

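View pics/top0.png

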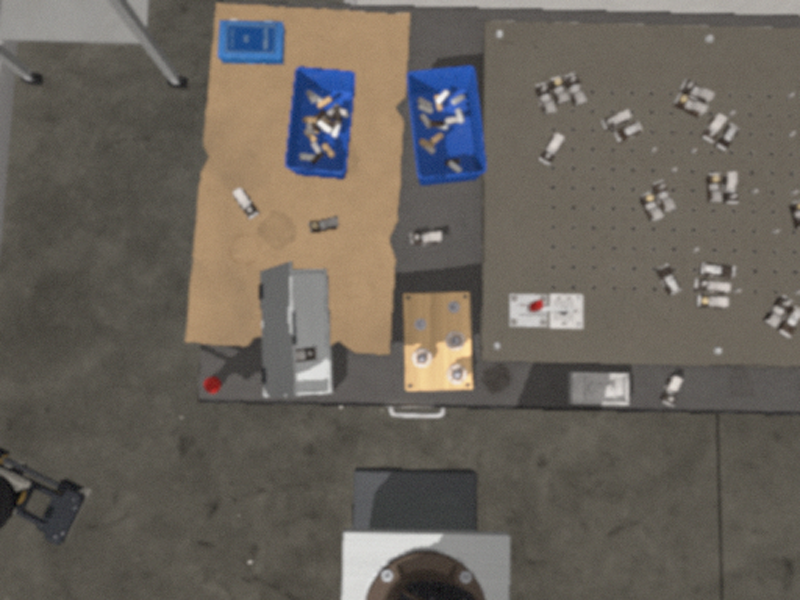

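```bash
cat > h.py <<'E'
import numpy as np, cv2
from station import get_state, grab_frame
def cam(f):
    H=f["pixels"].shape[0]; fl=H/2/np.tan(np.radians(f["vfov"])/2)
    return fl,f["cx"],f["cy"],np.array(f["extrinsics"])
def proj(f,P):
    fl,cx,cy,E=cam(f); P=np.atleast_2d(P); c=P@E[:3,:3].T+E[:3,3]
    return np.c_[cx+fl*c[:,0]/-c[:,2], cy+fl*-c[:,1]/-c[:,2]]
def ray(f,uv):
    fl,cx,cy,E=cam(f); uv=np.atleast_2d(uv).astype(float)
    d=np.c_[(uv[:,0]-cx)/fl,-(uv[:,1]-cy)/fl,-np.ones(len(uv))]@E[:3,:3]
    o=-E[:3,:3].T@E[:3,3]; return o,d
def onz(f,uv,z):
    o,d=ray(f,uv); return o+d*((z-o[2])/d[:,2])[:,None]
def crop(f,x0,y0,x1,y1,k,name):
    im=f["pixels"][y0:y1,x0:x1,::-1]; im=cv2.resize(im,None,fx=k,fy=k,interpolation=cv2.INTER_CUBIC)
    for i in range((x1-x0)//10+1):
        x=x0+(10-x0%10)%10+10*i
        if x<x1: cv2.line(im,(int((x-x0)*k),0),(int((x-x0)*k),6),(0,255,0),1); cv2.putText(im,str(x),(int((x-x0)*k),16),0,.35,(0,255,0),1)
    for i in range((y1-y0)//10+1):
        y=y0+(10-y0%10)%10+10*i
        if y<y1: cv2.line(im,(0,int((y-y0)*k)),(6,int((y-y0)*k)),(0,255,0),1); cv2.putText(im,str(y),(8,int((y-y0)*k)+4),0,.35,(0,255,0),1)
    cv2.imwrite("pics/"+name,im)
E
python3 - <<'E'
from h import *
t=grab_frame("top"); s=grab_frame("scene")
crop(t,120,160,320,270,4,"t1.png"); crop(s,130,130,370,310,3.3,"s1.png")
crop(t,290,220,450,270,5,"t2.png")
E
```

```text
(no output)
```

View pics/t1.png

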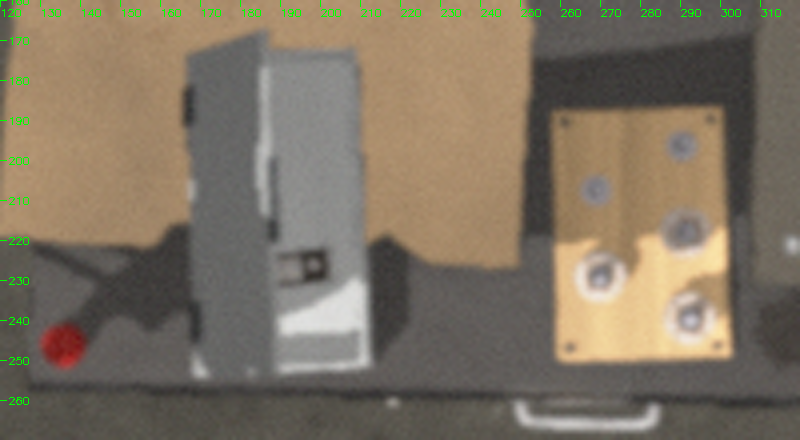

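View pics/s1.png

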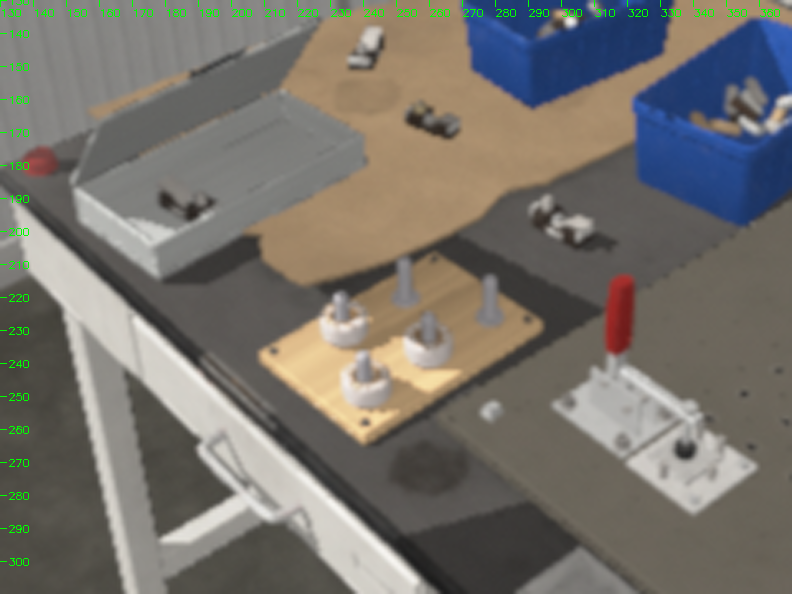

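View pics/t2.png

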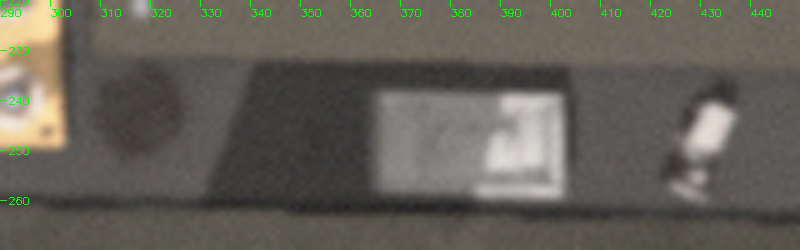

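Run:
```python
from h import *
np.set_printoptions(precision=4,suppress=True)
t=grab_frame("top"); s=grab_frame("scene")
rt=np.array([[258.5,187.5],[299.5,187],[302,249],[259,249.5]]);  # back-left, back-right, front-right, front-left (shift for crop: pixel centres)
P=onz(t,rt,.012); print(P); print([np.linalg.norm(P[i]-P[(i+1)%4]) for i in range(4)], P.mean(0))
rs=np.array([[260,205],[294,229],[240.5,264],[209,238]]) # order: back-left? 
P=onz(s,rs,.012); print(P); print([np.linalg.norm(P[i]-P[(i+1)%4]) for i in range(4)], P.mean(0))
print("tips scene", )
# box
bt=np.array([[209,173],[212,252]]); print("box right rim",onz(t,bt,.041))
bs=np.array([[153,188],[178,205.5],[240.5,169.5],[216,157]]); print("box rim scene",onz(s,bs,.041))
```

```text
[[ 0.6092  0.0511  0.012 ]
 [ 0.6135 -0.0747  0.012 ]
 [ 0.4249 -0.0843  0.012 ]
 [ 0.4207  0.0457  0.012 ]]
[np.float64(0.12586864328451725), np.float64(0.18885315712771208), np.float64(0.1301247113574244), np.float64(0.18858279710322598)] [ 0.5171 -0.0155  0.012 ]
[[ 0.6089  0.0585  0.012 ]
 [ 0.6084 -0.0828  0.012 ]
 [ 0.4214 -0.0923  0.012 ]
 [ 0.4182  0.0375  0.012 ]]
[np.float64(0.1413679144637334), np.float64(0.1872160828982606), np.float64(0.1298627662725218), np.float64(0.19177981172333333)] [ 0.5142 -0.0198  0.012 ]
tips scene
box right rim [[0.6464 0.2014 0.041 ]
 [0.4111 0.1849 0.041 ]]
box rim scene [[0.4041 0.3008 0.041 ]
 [0.4142 0.1779 0.041 ]
 [0.6564 0.2084 0.041 ]
 [0.6438 0.3213 0.041 ]]
```

Run:
```python
from h import *
np.set_printoptions(precision=4,suppress=True)
t=grab_frame("top"); s=grab_frame("scene")
def mask(f,lo,hi,roi):
    h=cv2.cvtColor(f["pixels"],cv2.COLOR_RGB2HSV); m=cv2.inRange(h,np.array(lo),np.array(hi)); r=np.zeros_like(m); x0,y0,x1,y1=roi; r[y0:y1,x0:x1]=m[y0:y1,x0:x1]; return r
for p in [(280,200),(265,240),(280,240),(220,200)]: print(p,cv2.cvtColor(t["pixels"],cv2.COLOR_RGB2HSV)[p[1],p[0]])
for f,roi in ((t,(252,180,310,256)),(s,(205,200,300,270))):
    m=mask(f,(8,60,80),(28,255,255),roi)
    n,l,st,c=cv2.connectedComponentsWithStats(m); i=1+st[1:,4].argmax(); 
    pts=cv2.convexHull(np.argwhere(l==i)[:,::-1].astype(np.int32))[:,0]
    P=onz(f,pts,.012)
    r=cv2.minAreaRect((P[:,:2]*1000).astype(np.float32)); print(r, st[i])
    # white roll
h=cv2.cvtColor(t["pixels"],cv2.COLOR_RGB2HSV)
m=mask(t,(0,0,150),(179,60,255),(256,185,304,252))
n,l,st,c=cv2.connectedComponentsWithStats(m)
for i in range(1,n):
    if st[i,4]>8:
        print(st[i],c[i],onz(t,c[i],.033))
```

```text
(280, 200) [ 17 104 155]
(265, 240) [ 17 102 228]
(280, 240) [ 19  94 236]
(220, 200) [ 16  93 170]
((517.5662231445312, -15.808639526367188), (195.45587158203125, 137.09951782226562), 2.5040550231933594) [ 257  186   47   65 2419]
((514.6170043945312, -19.646347045898438), (199.33888244628906, 141.97801208496094), 2.4444525241851807) [ 208  206   87   59 1942]
[285 212  12  12  58] [290.6552 217.9138] [[ 0.5172 -0.0469  0.033 ]]
[263 223  14  13 113] [269.5929 229.    ] [[0.4827 0.0157 0.033 ]]
[286 233  13  13 123] [291.878  239.3415] [[ 0.4534 -0.0514  0.033 ]]
```

```bash
cat >> h.py <<'E'
from scipy.spatial.transform import Rotation as Ro
def Rcur():
    return Ro.from_euler('xyz',get_state()["ee_rot"]).as_matrix()
def Rt(a): # tool down, jaw (tool z) at angle a
    z=np.array([np.cos(a),np.sin(a),0]); x=np.array([0,0,-1.]); return np.c_[x,np.cross(z,x),z]
def plan(p,a):
    s=get_state(); R=Rcur(); d=R.T@(np.array(p)-s["eef_pos"]); w=Ro.from_matrix(R.T@Rt(a)).as_rotvec()
    print("shift",d.round(4),"rot",w.round(4),"deg",round(np.degrees(np.linalg.norm(w)),1)); return d,w
def st():
    s=get_state(); R=Rcur(); print("t",round(s["t"],2),"p",s["eef_pos"].round(4),"jaw",np.degrees(np.arctan2(R[1,2],R[0,2])).round(1),"xdir",R[:,0].round(3),"F",s["force"].round(2),"w",round(s["width"],4),"q",s["q"].round(3))
E
python3 - <<'E'
from h import *
st(); plan([.53,.2,.21],0); plan([.53,.2,.21],np.pi/2);plan([.53,.2,.21],-np.pi/2);plan([.53,.2,.21],np.pi)
E
```

```text
t 0.4 p [0.2683 0.6193 0.2264] jaw -113.4 xdir [-0. -0. -1.] F [-0.86  0.33 -0.04] w 0.0873 q [ 1.45   0.359  0.012 -0.    -1.224 -0.288]
shift [0.0165 0.4068 0.2807] rot [-1.9796e+00  3.0000e-04  3.0000e-04] deg 113.4
shift [0.0165 0.4068 0.2807] rot [ 2.7328e+00  0.0000e+00 -4.0000e-04] deg 156.6
shift [0.0165 0.4068 0.2807] rot [-4.088e-01  3.000e-04  0.000e+00] deg 23.4
shift [0.0165 0.4068 0.2807] rot [ 1.162e+00  2.000e-04 -2.000e-04] deg 66.6
```

```bash
python3 -m crank '[[0,0.04,0.028,0.116,0,0,0],[0,0.081,0.056,0.232,0,0,0],[0,0.122,0.084,0.349,0,0,0],[0,0.163,0.112,0.465,0,0,0],[0,0.203,0.14,0.581,0,0,0],[0,0.244,0.168,0.697,0,0,0],[0,0.285,0.197,0.813,0,0,0],[0,0.325,0.225,0.93,0,0,0],[0,0.366,0.253,1.046,0,0,0],[0,0.407,0.281,1.162,0,0,0]]' 20
python3 - <<'E'
from h import *
st(); plan([.53,.2,.11],np.pi)
f=grab_frame("scene"); crop(f,60,60,300,240,3.3,"s2.png")
E
```

```text
t: 1.65
eef_pos: [0.5308, 0.1983, 0.2269]
ee_rot: [-2.508, 1.57, 0.63]
force: [-0.2, 1.3, -0.6]
width: 0.0008
t 1.65 p [0.5308 0.1983 0.2269] jaw 179.8 xdir [ 0.001  0.    -1.   ] F [-0.15  1.32 -0.63] w 0.0008 q [ 0.703  0.181 -0.231  0.    -1.158 -0.707]
shift [ 0.1169 -0.0016  0.0009] rot [-0.0036 -0.0006  0.0004] deg 0.2
```

View pics/s2.png

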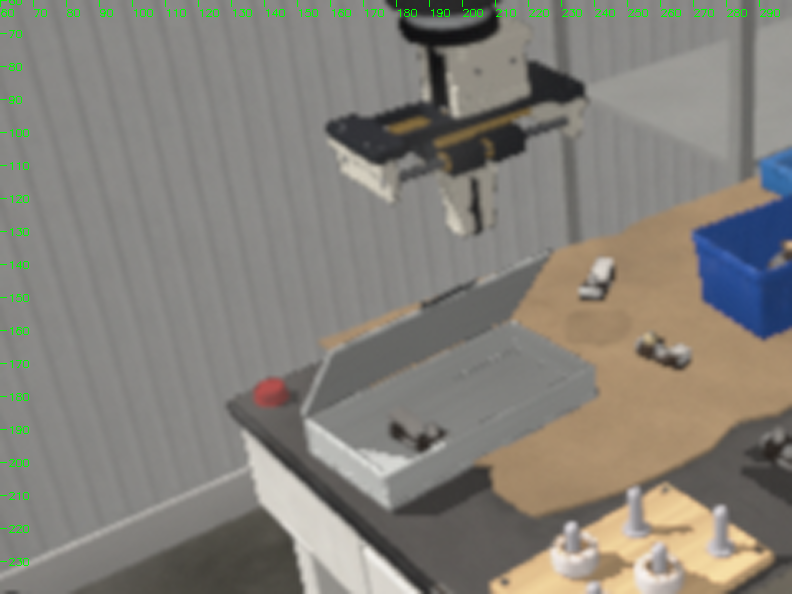

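```bash
python3 -m crank '[[0.04,0.008,0,0,0,0,0],[0.08,0.008,0,0,0,0,0],[0.115,0.008,0,0,0,0,0],[0.115,0.008,0,0,0,0,0],[0.115,-0.02,0,0,0,0,0],[0.115,-0.04,0,0,0,0,0],[0.115,-0.06,0,0,0,0,0],[0.11,-0.075,0,0,0,0,0],[0.105,-0.09,0,0,0,0,0],[0.105,-0.09,0,0,0,0,0]]'
python3 - <<'E'
from h import *
st()
f=grab_frame("scene"); crop(f,60,60,300,240,3.3,"s3.png")
f=grab_frame("top"); crop(f,120,160,320,270,4,"t3.png")
E
```

```text
t: 2.95
eef_pos: [0.5305, 0.2914, 0.1221]
ee_rot: [-2.29, 1.569, 0.853]
force: [0.0, 0.0, 0.5]
width: 0.0008
t 2.95 p [0.5305 0.2914 0.1221] jaw -179.9 xdir [ 0.001  0.001 -1.   ] F [0.02 0.02 0.47] w 0.0008 q [ 0.825  0.33  -0.286 -0.    -0.953 -0.824]
```

View pics/s3.png

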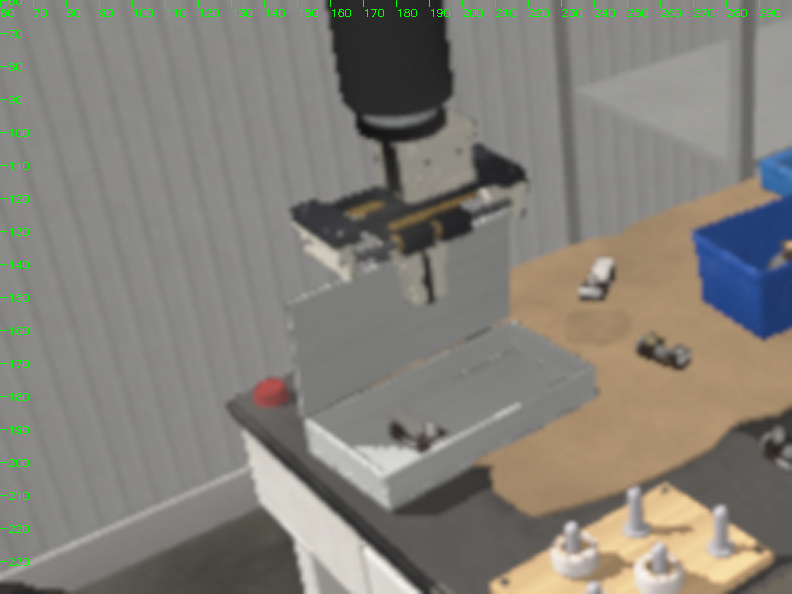

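View pics/t3.png

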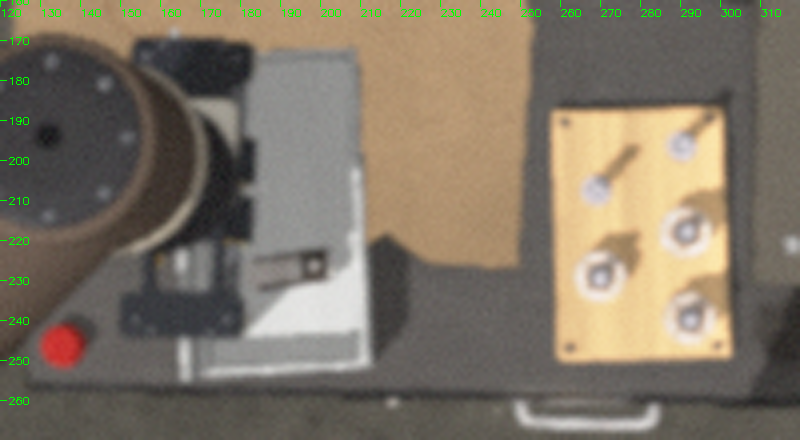

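```bash
python3 -m crank '[[0,-0.01,0,0,0,0,0],[0,-0.02,0,0,0,0,0],[0,-0.028,0,0,0,0,0],[0,-0.034,0,0,0,0,0],[0,-0.037,0,0,0,0,0],[0,-0.037,0,0,0,0,0]]'
python3 - <<'E'
from h import *
st()
E
```

```text
t: 3.8
eef_pos: [0.5303, 0.3272, 0.1216]
ee_rot: [-2.287, 1.57, 0.855]
force: [1.0, 0.2, -0.9]
width: 0.0003
t 3.8 p [0.5303 0.3272 0.1216] jaw -180.0 xdir [ 0.001  0.001 -1.   ] F [ 0.98  0.17 -0.93] w 0.0003 q [ 0.866  0.358 -0.245  0.    -0.968 -0.866]
```

```bash
python3 -m crank '[[0,-0.004,0,0,0,0,0],[0,-0.008,0,0,0,0,0],[0,-0.01,0,0,0,0,0],[0,-0.01,0,0,0,0,0]]'
python3 - <<'E'
from h import *
st()
E
python3 -m crank '[[0,0.04,0,0,0,0,0.2],[0,0.09,0,0,0,0,0.5],[-0.05,0.13,0,0,0,0,0.6],[-0.07,0.19,0,0,0,0,0.6],[-0.07,0.25,0,0,0,0,0.6],[-0.07,0.31,0,0,0,0,0.6],[-0.07,0.37,0,0,0,0,0.6],[-0.07,0.37,0,0,0,0,0.6]]'
python3 - <<'E'
from h import *
st()
f=grab_frame("scene"); crop(f,60,60,300,240,3.3,"s4.png")
f=grab_frame("top"); crop(f,120,160,320,270,4,"t4.png")
E
```

```text
t: 4.3
eef_pos: [0.5302, 0.3371, 0.1216]
ee_rot: [-2.125, 1.57, 1.017]
force: [-0.0, -0.8, -1.5]
width: 0.0003
t 4.3 p [0.5302 0.3371 0.1216] jaw -180.0 xdir [ 0.  0. -1.] F [-0.02 -0.84 -1.5 ] w 0.0003 q [ 0.877  0.365 -0.233 -0.    -0.972 -0.876]
t: 5.3
eef_pos: [0.5302, -0.0364, 0.1921]
ee_rot: [-2.877, 1.569, 0.26]
force: [-0.0, 0.3, -0.3]
width: 0.0525
t 5.3 p [ 0.5302 -0.0364  0.1921] jaw 179.7 xdir [ 0.002  0.    -1.   ] F [-0.01  0.34 -0.29] w 0.0525 q [ 0.301  0.148 -0.355  0.    -1.066 -0.305]
```

View pics/s4.png

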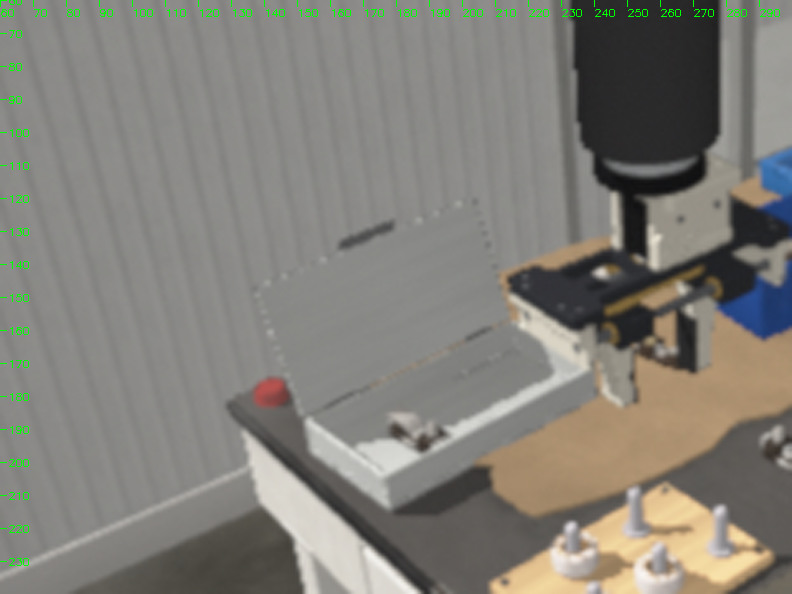

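View pics/t4.png

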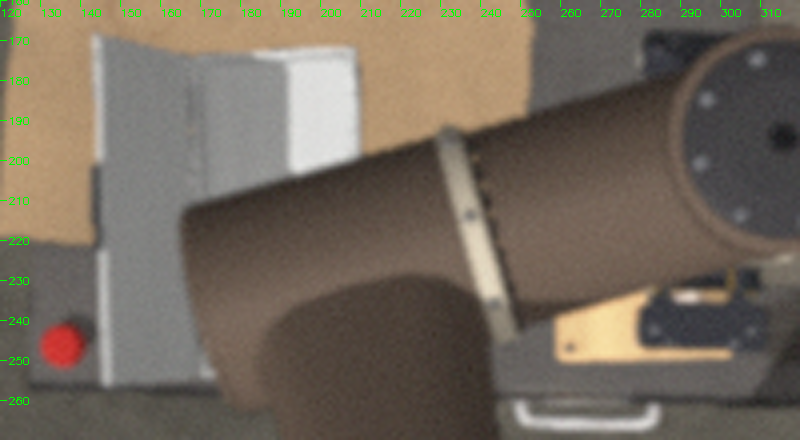

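Run:
```python
from h import *
np.set_printoptions(precision=4,suppress=True)
t=grab_frame("top"); s=grab_frame("scene")
h=.5
print("stray top ends",onz(t,np.array([[182,229],[202,226]])-h,.03), onz(t,np.array([[181.5,228]])-h,.02))
print("stray mid top", onz(t,np.array([[191.7,227.5]])-h,.02))
print("stray scene", onz(s,np.array([[186.5,190]])-h,.022), "ends",onz(s,np.array([[181,187],[193,194]])-h,.022))
print("box top rim right",onz(t,np.array([[208.5,173],[212,252],[171,253.5]])-h,.041))
print("box scene rim", onz(s,np.array([[152.5,188],[178,205.5],[240.5,169.5],[216,157]])-h,.041))
# subpixel line on scene image front-right rim
crop(s,140,140,250,220,7,"s5.png")
```

```text
stray top ends [[0.4785 0.2793 0.03  ]
 [0.4888 0.2198 0.03  ]] [[0.4816 0.2824 0.02  ]]
stray mid top [[0.4838 0.2518 0.02  ]]
stray scene [[0.4852 0.2541 0.022 ]] ends [[0.4813 0.2787 0.022 ]
 [0.4885 0.2236 0.022 ]]
box top rim right [[0.6479 0.2044 0.041 ]
 [0.4125 0.1865 0.041 ]
 [0.4056 0.3072 0.041 ]]
box scene rim [[0.4031 0.3051 0.041 ]
 [0.4144 0.1808 0.041 ]
 [0.6571 0.2117 0.041 ]
 [0.6444 0.3249 0.041 ]]
```

View pics/s5.png

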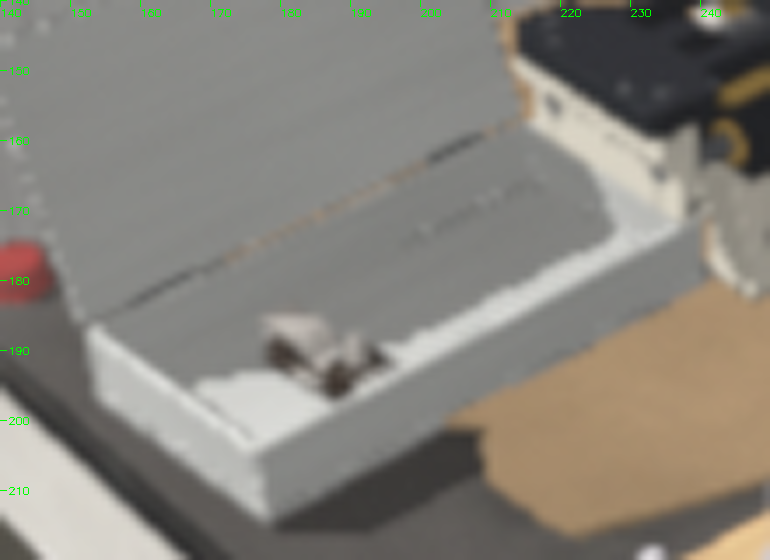

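Run:
```python
from h import *
plan([.4845,.253,.13],np.radians(188.5))
```

```text
shift [ 0.0619 -0.2854  0.0459] rot [-0.1477 -0.001   0.0003] deg 8.5
```

```bash
python3 -m crank '[[0,-0.05,0.008,-0.025,0,0,0.65],[0,-0.1,0.016,-0.05,0,0,0.65],[0,-0.15,0.024,-0.075,0,0,0.65],[0,-0.2,0.032,-0.1,0,0,0.65],[0,-0.25,0.04,-0.125,0,0,0.65],[0,-0.285,0.046,-0.148,0,0,0.65],[0.03,-0.285,0.046,-0.148,0,0,0.65],[0.062,-0.285,0.046,-0.148,0,0,0.65],[0.062,-0.285,0.046,-0.148,0,0,0.65]]'
python3 - <<'E'
from h import *
st(); plan([.4845,.253,.013],np.radians(188.5))
t=grab_frame("top");crop(t,120,160,320,270,4,"t6.png"); s=grab_frame("scene");crop(s,140,140,250,220,7,"s6.png")
E
```

```text
t: 6.62
eef_pos: [0.4823, 0.2521, 0.1276]
ee_rot: [0.592, 1.566, -2.4]
force: [0.2, 0.3, 0.0]
width: 0.057
t 6.62 p [0.4823 0.2521 0.1276] jaw -171.4 xdir [-0.003 -0.003 -1.   ] F [0.19 0.27 0.03] w 0.057 q [ 0.841  0.235 -0.408 -0.001 -0.932 -0.691]
shift [ 0.1146 -0.0009 -0.0027] rot [ 0.0018  0.0037 -0.0025] deg 0.3
```

View pics/s6.png

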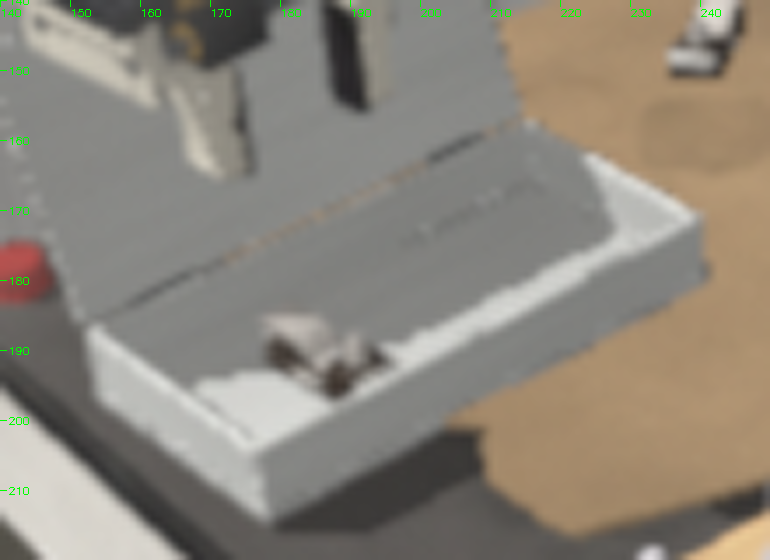

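View pics/t6.png

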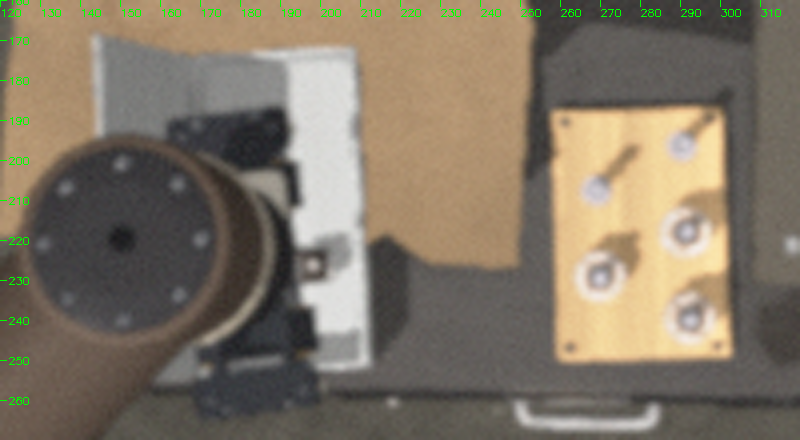

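```bash
python3 - <<'E'
from h import *
s=grab_frame("scene"); p=get_state()["eef_pos"]; z=Rcur()[:,2]
print(proj(s,[p,p+.039*z,p-.039*z])+.5)
E
python3 -m crank '[[0.03,-0.001,-0.002,0,0.003,-0.002,0.65],[0.06,-0.001,-0.002,0,0.003,-0.002,0.65],[0.085,-0.001,-0.002,0,0.003,-0.002,0.65],[0.1,-0.001,-0.002,0,0.003,-0.002,0.65],[0.11,-0.001,-0.002,0,0.003,-0.002,0.65],[0.114,-0.001,-0.002,0,0.003,-0.002,0.65],[0.114,-0.001,-0.002,0,0.003,-0.002,0.65]]' 25;  python3 - <<'E'
from h import *
st(); s=grab_frame("scene");crop(s,140,140,250,220,7,"s7.png")
E
```

```text
[[181.83658797 158.79335589]
 [171.03873744 164.43023359]
 [192.24015437 153.3623091 ]]
t: 7.65
eef_pos: [0.4862, 0.2532, 0.0159]
ee_rot: [-2.568, 1.567, 0.722]
force: [0.1, -0.3, 0.6]
width: 0.057
t 7.65 p [0.4862 0.2532 0.0159] jaw -171.5 xdir [ 0.003  0.003 -1.   ] F [ 0.07 -0.27  0.58] w 0.057 q [ 0.838  0.381 -0.519  0.001 -0.666 -0.69 ]
```

View pics/s7.png

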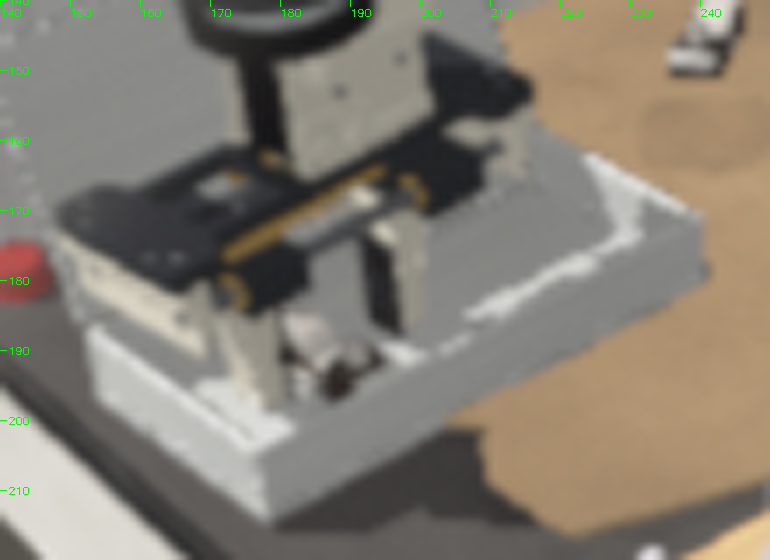

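```bash
python3 -m crank '[[0.003,0,0,0,0,0,0.65],[0.003,0,0,0,0,0,0],[0.003,0,0,0,0,0,0],[0.003,0,0,0,0,0,0],[0.003,0,0,0,0,0,0],[0.003,0,0,0,0,0,0]]' 30;  python3 - <<'E'
from h import *
st()
E
```

```text
t: 8.45
eef_pos: [0.4858, 0.2529, 0.0126]
ee_rot: [-2.544, 1.567, 0.746]
force: [-1.3, 0.0, 1.8]
width: 0.0245
t 8.45 p [0.4858 0.2529 0.0126] jaw -171.5 xdir [ 0.003  0.002 -1.   ] F [-1.27  0.04  1.77] w 0.0245 q [ 0.838  0.386 -0.522  0.001 -0.659 -0.69 ]
```

```bash
python3 -m crank '[[-0.02,0,0,0,0,0,0],[-0.05,0,0,0,0,0,0],[-0.1,0,0,0,0,0,0],[-0.13,0,0,0,0,0,0],[-0.13,0,0,0,0,0,0]]' 30;  python3 - <<'E'
from h import *
np.set_printoptions(precision=4,suppress=True)
st()
t=grab_frame("top"); s=grab_frame("scene")
print("housing",onz(t,np.array([[383.3,249],[365,239.5],[365,258.5],[402,238.5],[402.5,259]])-.5,.028))
print("table edge",onz(t,np.array([[330,258.5],[345,259.5]])-.5,0))
print("clamp",onz(t,np.array([[325,187],[327,210],[374,210],[344,195]])-.5,.02))
crop(s,140,140,250,220,7,"s8.png"); crop(t,290,170,450,270,5,"t8.png")
plan([.44,-.215,.142],np.radians(90))
E
```

```text
t: 9.07
eef_pos: [0.4868, 0.2538, 0.1453]
ee_rot: [-2.543, 1.562, 0.747]
force: [-0.4, 0.1, -1.7]
width: 0.0243
t 9.07 p [0.4868 0.2538 0.1453] jaw -171.5 xdir [ 0.007  0.006 -1.   ] F [-0.37  0.06 -1.73] w 0.0243 q [ 0.838  0.216 -0.387  0.001 -0.958 -0.69 ]
housing [[ 0.4319 -0.3247  0.028 ]
 [ 0.4591 -0.2699  0.028 ]
 [ 0.4026 -0.2697  0.028 ]
 [ 0.4644 -0.3812  0.028 ]
 [ 0.4035 -0.382   0.028 ]]
table edge [[ 0.3992 -0.1698  0.    ]
 [ 0.3972 -0.2156  0.    ]]
clamp [[ 0.6159 -0.1502  0.02  ]
 [ 0.5457 -0.1566  0.02  ]
 [ 0.5488 -0.2997  0.02  ]
 [ 0.5926 -0.2083  0.02  ]]
shift [-0.0011  0.4558  0.1136] rot [ 1.7185 -0.0001  0.0042] deg 98.5
```

View pics/s8.png

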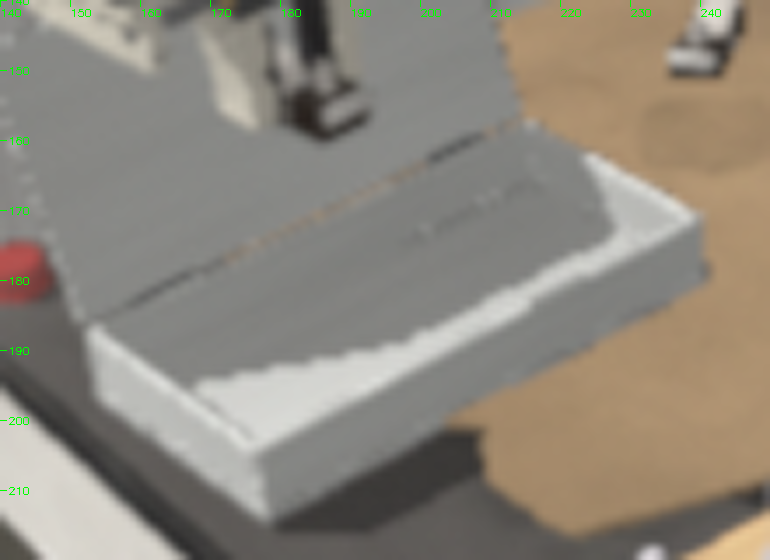

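View pics/t8.png

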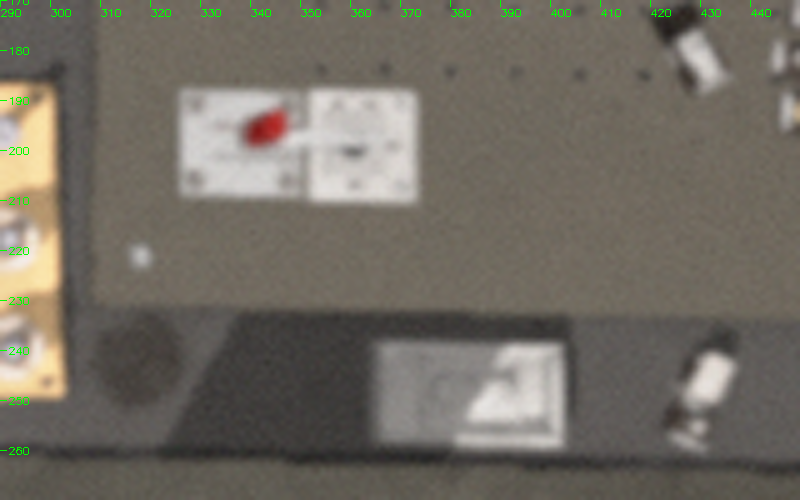

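```bash
python3 -m crank '[[0,0.0446,0.011,0.172,0,0,0],[0,0.089,0.022,0.344,0,0,0],[0,0.134,0.034,0.516,0,0,0],[0,0.178,0.045,0.688,0,0,0],[0,0.223,0.056,0.86,0,0,0],[0,0.268,0.067,1.032,0,0,0],[0,0.312,0.078,1.204,0,0,0],[0,0.357,0.09,1.376,0,0,0],[0,0.401,0.101,1.548,0,0,0],[0,0.446,0.112,1.718,0,0,0]]';  python3 - <<'E'
from h import *
st(); plan([.441,-.205,.005],np.radians(90))
E
```

```text
t: 10.42
eef_pos: [0.4394, -0.2063, 0.14]
ee_rot: [-0.121, 1.568, 1.445]
force: [0.7, 0.0, -0.4]
width: 0.0245
t 10.43 p [ 0.4394 -0.2063  0.14  ] jaw 89.7 xdir [ 0.     0.003 -1.   ] F [ 0.7   0.02 -0.42] w 0.0245 q [-0.035  0.125 -0.516 -0.003 -0.93  -1.539]
shift [ 0.135  -0.0015  0.0009] rot [-0.0049  0.0027  0.0003] deg 0.3
```

```bash
python3 -m crank '[[0.04,-0.0015,0,0,0,0,0],[0.08,-0.0015,0,0,0,0,0],[0.105,-0.0015,0,0,0,0,0],[0.12,-0.0015,0,0,0,0,0],[0.13,-0.0015,0,0,0,0,0],[0.134,-0.0015,0,0,0,0,0],[0.136,-0.0015,0,0,0,0,0],[0.136,-0.0015,0,0,0,0,0]]';  python3 - <<'E'
from h import *
st()
E
```

```text
t: 11.42
eef_pos: [0.4427, -0.2046, 0.0057]
ee_rot: [-0.95, 1.567, 0.621]
force: [-0.3, -0.5, -1.2]
width: 0.0243
t 11.43 p [ 0.4427 -0.2046  0.0057] jaw 90.0 xdir [ 0.003  0.002 -1.   ] F [-0.26 -0.46 -1.2 ] w 0.0243 q [-0.031  0.322 -0.659 -0.004 -0.587 -1.535]
```

```bash
python3 -m crank '[[0.002,0,0,0,0,0,0],[0.003,0,0,0,0,0,0],[0.003,0,0,0,0,0,0.45],[0.003,0,0,0,0,0,0.45],[0.003,0,0,0,0,0,0.45],[-0.03,0,0,0,0,0,0.45],[-0.08,0,0,0,0,0,0.45],[-0.11,0,0,0,0,0,0.6],[-0.11,0,0,0,0,0,0.6]]';  python3 - <<'E'
from h import *
np.set_printoptions(precision=4,suppress=True)
st()
t=grab_frame("top"); s=grab_frame("scene")
crop(s,190,190,370,370,3.3,"s9.png"); crop(t,240,170,400,270,5,"t9.png")
E
```

```text
t: 12.55
eef_pos: [0.4438, -0.2051, 0.1179]
ee_rot: [-1.344, 1.563, 0.228]
force: [-0.1, -0.3, -0.4]
width: 0.051
t 12.55 p [ 0.4438 -0.2051  0.1179] jaw 90.1 xdir [ 0.008  0.002 -1.   ] F [-0.07 -0.28 -0.39] w 0.051 q [-0.032  0.153 -0.543 -0.003 -0.867 -1.536]
```

View pics/s9.png

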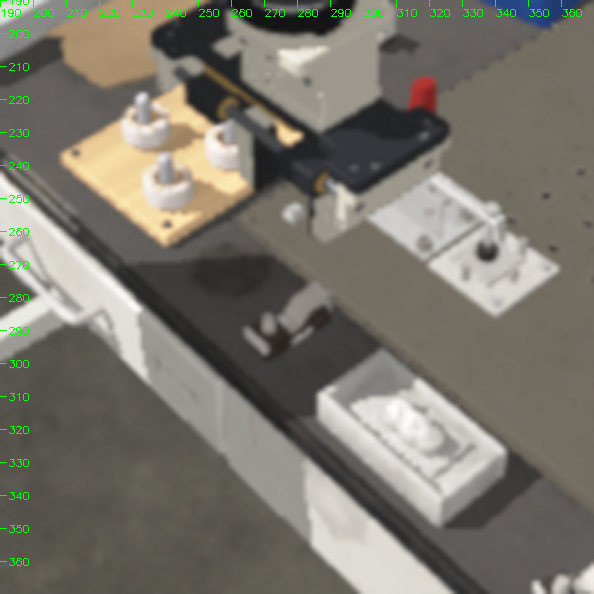

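View pics/t9.png

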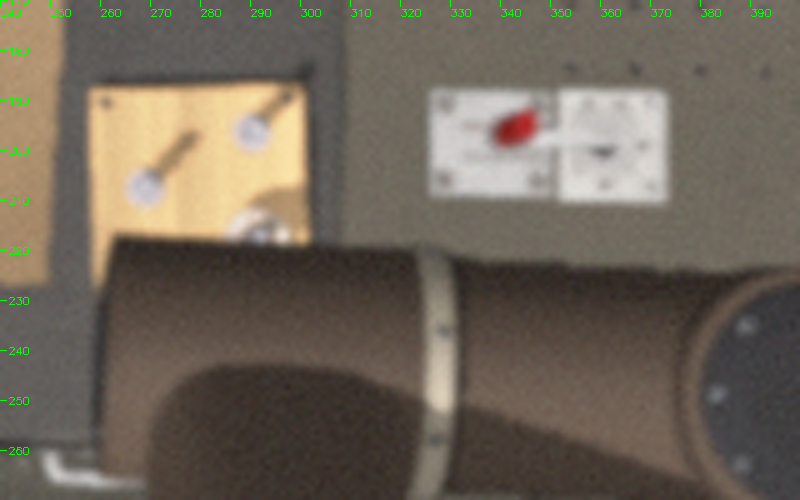

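Run:
```python
from h import *
plan([.4525,-.0525,.10],np.radians(92.5))
```

```text
shift [ 0.0157 -0.0106  0.1522] rot [-0.0431  0.0026  0.0032] deg 2.5
```

```bash
python3 -m crank '[[0,-0.004,0.05,-0.014,0.001,0.001,0.62],[0,-0.007,0.1,-0.028,0.002,0.002,0.62],[0,-0.0105,0.152,-0.043,0.003,0.003,0.62],[0.03,-0.0105,0.152,-0.043,0.003,0.003,0.62],[0.06,-0.0105,0.152,-0.043,0.003,0.003,0.62],[0.06,-0.0105,0.152,-0.043,0.003,0.003,0.62]]';  python3 - <<'E'
from h import *
st()
plan([.4525,-.0525,.016],np.radians(92.5))
t=grab_frame("top"); s=grab_frame("scene")
crop(s,190,170,310,270,6,"s10.png")
E
```

```text
t: 13.4
eef_pos: [0.4502, -0.0532, 0.0532]
ee_rot: [1.875, 1.564, -2.794]
force: [-0.2, 0.3, 0.7]
width: 0.0543
t 13.4 p [ 0.4502 -0.0532  0.0532] jaw 92.5 xdir [-0.007 -0.002 -1.   ] F [-0.16  0.34  0.66] w 0.0543 q [ 0.319  0.198 -0.683  0.    -0.697 -1.847]
shift [ 0.0371 -0.0026  0.0007] rot [ 0.0002 -0.0022 -0.0069] deg 0.4
```

View pics/s10.png

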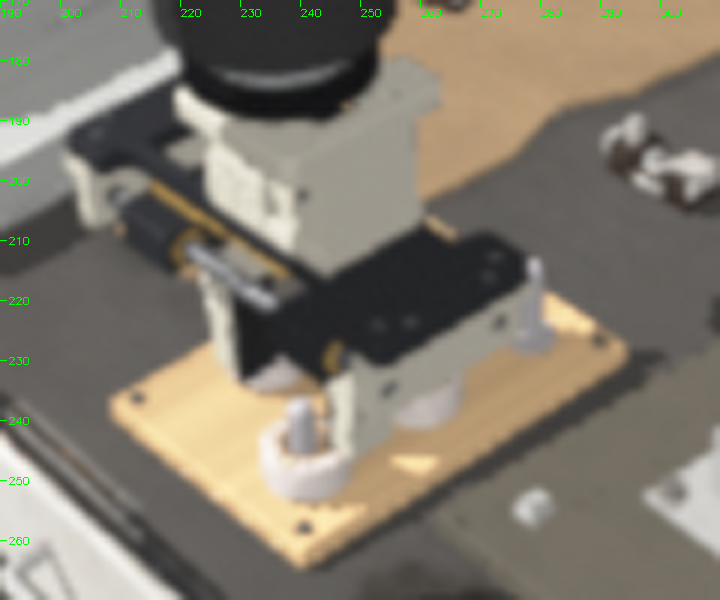

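Run:
```python
from h import *
s=grab_frame("scene"); t=grab_frame("top")
P=[[.4827,.0157,.033],[.4534,-.0514,.033],[.517,-.047,.033],[.4525,-.0525,.054]]
print(proj(s,P).round(1)); print(proj(t,P).round(1))
p=get_state()["eef_pos"]; z=Rcur()[:,2]
print(proj(s,[p,p+.035*z,p-.035*z]).round(1))
```

```text
[[233.3 225.3]
 [240.1 243.1]
 [258.7 231.3]
 [239.7 237.1]]
[[269.6 229. ]
 [291.9 239.3]
 [290.7 218. ]
 [292.9 239.7]]
[[240.  236.3]
 [230.9 229.7]
 [249.3 243.2]]
```

```bash
python3 -m crank '[[0.015,-0.0025,0.0005,0,-0.002,-0.006,0.62],[0.028,-0.0025,0.0005,0,-0.002,-0.006,0.62],[0.036,-0.0025,0.0005,0,-0.002,-0.006,0.62],[0.036,-0.0025,0.0005,0,-0.002,-0.006,0.62],[0.036,-0.0025,0.0005,0,-0.002,-0.006,0],[0.036,-0.0025,0.0005,0,-0.002,-0.006,0],[0.036,-0.0025,0.0005,0,-0.002,-0.006,0],[0.036,-0.0025,0.0005,0,-0.002,-0.006,0]]' 12;  python3 - <<'E'
from h import *
st()
E
```

```text
t: 14.6
eef_pos: [0.4555, -0.052, 0.02]
ee_rot: [-1.341, 1.564, 0.274]
force: [-0.0, -0.1, 3.1]
width: 0.0369
t 14.6 p [ 0.4555 -0.052   0.02  ] jaw 92.5 xdir [ 0.006  0.002 -1.   ] F [-0.05 -0.14  3.09] w 0.0369 q [ 3.180e-01  2.560e-01 -7.160e-01  1.000e-03 -5.930e-01 -1.845e+00]
```

```bash
python3 -m crank '[[-0.01,0,0,0,0,0,0],[-0.03,0,0,0,0,0,0],[-0.06,0,0,0,0,0,0],[-0.1,0,0,0,0,0,0],[-0.12,0,0,0,0,0,0],[-0.12,0,0,0,0,0,0]]' 15;  python3 - <<'E'
from h import *
st(); plan([.471,.2654,.13],np.radians(184.8))
t=grab_frame("top"); s=grab_frame("scene")
crop(s,190,150,310,270,5,"s11.png")
E
```

```text
t: 15.35
eef_pos: [0.4554, -0.0521, 0.1418]
ee_rot: [-1.341, 1.561, 0.274]
force: [0.2, -0.3, -1.4]
width: 0.0372
t 15.35 p [ 0.4554 -0.0521  0.1418] jaw 92.5 xdir [ 0.01   0.003 -1.   ] F [ 0.19 -0.31 -1.43] w 0.0372 q [ 3.180e-01  7.000e-02 -5.760e-01  1.000e-03 -9.150e-01 -1.845e+00]
shift [ 0.0128 -0.0294  0.3165] rot [-1.6106 -0.006   0.0093] deg 92.3
```

View pics/s11.png

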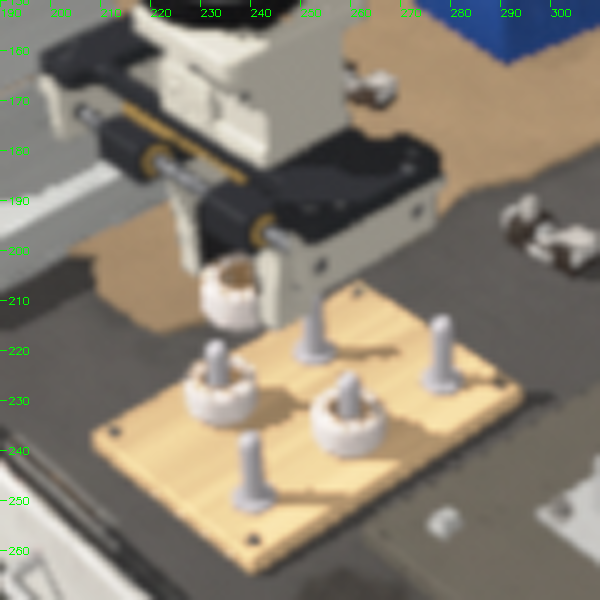

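```bash
python3 -m crank '[[0,-0.003,0.032,-0.161,-0.0006,0.001,0],[0,-0.006,0.063,-0.322,-0.001,0.002,0],[0,-0.009,0.095,-0.483,-0.002,0.003,0],[0,-0.012,0.127,-0.644,-0.002,0.004,0],[0,-0.015,0.158,-0.805,-0.003,0.005,0],[0,-0.018,0.19,-0.966,-0.004,0.006,0],[0,-0.021,0.222,-1.127,-0.004,0.0065,0],[0,-0.024,0.253,-1.288,-0.005,0.0075,0],[0,-0.027,0.285,-1.449,-0.0055,0.0085,0],[0.013,-0.0295,0.3165,-1.61,-0.006,0.0093,0]]';  python3 -m crank '[[0,0,0,0,0,0,0]]'
python3 - <<'E'
from h import *
st(); plan([.471,.2654,.017],np.radians(184.8))
E
```

```text
t: 16.7
eef_pos: [0.4701, 0.2662, 0.1267]
ee_rot: [0.266, 1.566, -2.787]
force: [0.5, 0.3, 0.3]
width: 0.0366
t: 16.82
eef_pos: [0.4692, 0.266, 0.1249]
ee_rot: [0.456, 1.563, -2.599]
force: [-0.3, -1.3, -0.6]
width: 0.0369
t 16.82 p [0.4692 0.266  0.1249] jaw -175.1 xdir [-0.007 -0.004 -1.   ] F [-0.26 -1.29 -0.57] w 0.0369 q [ 0.877  0.233 -0.418 -0.003 -0.928 -0.789]
shift [ 0.1079  0.0003 -0.0025] rot [ 0.0021  0.007  -0.0035] deg 0.5
```

```bash
python3 -m crank '[[0.03,0,-0.002,0,0.003,-0.002,0],[0.06,0,-0.002,0,0.003,-0.002,0],[0.085,0,-0.002,0,0.003,-0.002,0],[0.1,0,-0.002,0,0.003,-0.002,0],[0.106,0,-0.002,0,0.003,-0.002,0],[0.106,0,-0.002,0,0.003,-0.002,0]]'
python3 - <<'E'
from h import *
st(); s=grab_frame("scene");crop(s,140,140,250,220,7,"s12.png")
E
```

```text
t: 17.58
eef_pos: [0.4718, 0.2651, 0.0214]
ee_rot: [-0.713, 1.569, 2.511]
force: [-0.4, 1.0, -0.3]
width: 0.0367
t 17.57 p [0.4718 0.2651 0.0214] jaw -175.3 xdir [-0.001  0.001 -1.   ] F [-0.38  0.98 -0.29] w 0.0367 q [ 0.873  0.366 -0.525 -0.002 -0.679 -0.789]
```

View pics/s12.png

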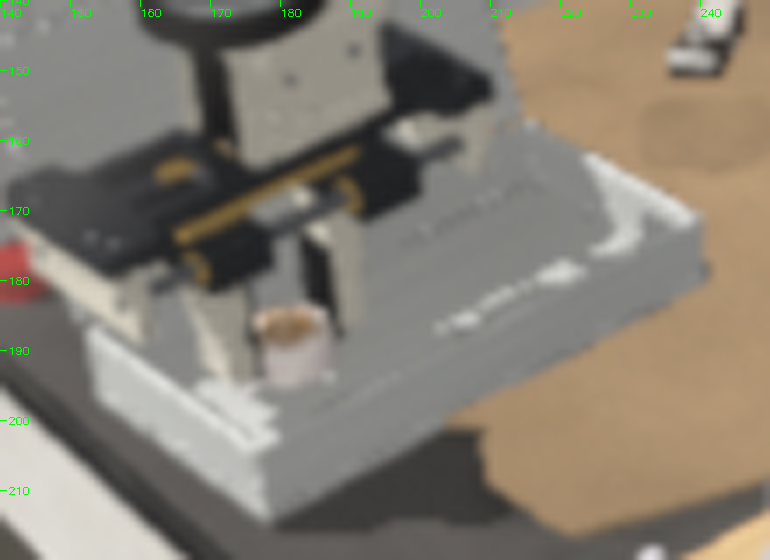

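```bash
python3 -m crank '[[0.003,0,0,0,0,0,0],[0.005,0,0,0,0,0,0],[0.005,0,0,0,0,0,0],[0.005,0,0,0,0,0,0.55],[0.005,0,0,0,0,0,0.55],[0.005,0,0,0,0,0,0.55],[-0.02,0,0,0,0,0,0.55],[-0.06,0,0,0,0,0,0.55],[-0.11,0,0,0,0,0,0.6],[-0.11,0,0,0,0,0,0.6]]'
python3 - <<'E'
from h import *
st(); s=grab_frame("scene");crop(s,140,140,250,220,7,"s13.png"); plan([.516,-.0492,.13],np.radians(92.5))
t=grab_frame("top"); crop(t,120,160,320,270,4,"t13.png")
E
```

```text
t: 18.88
eef_pos: [0.4738, 0.2669, 0.1355]
ee_rot: [-2.272, 1.563, 0.953]
force: [0.0, 0.5, -1.7]
width: 0.0524
t 18.88 p [0.4738 0.2669 0.1355] jaw -175.2 xdir [ 0.005  0.007 -1.   ] F [ 0.05  0.5  -1.73] w 0.0524 q [ 0.873  0.219 -0.409 -0.001 -0.935 -0.789]
shift [ 0.0019  0.3177 -0.0171] rot [1.6102 0.0018 0.0049] deg 92.3
```

View pics/s13.png

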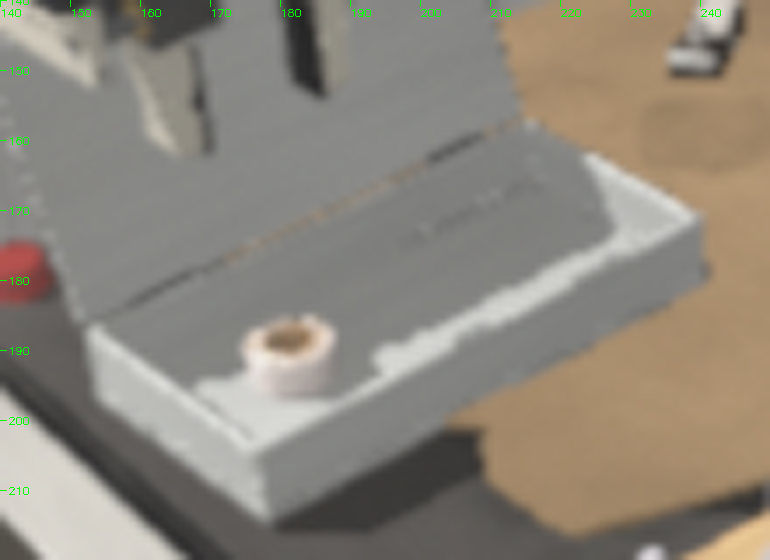

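View pics/t13.png

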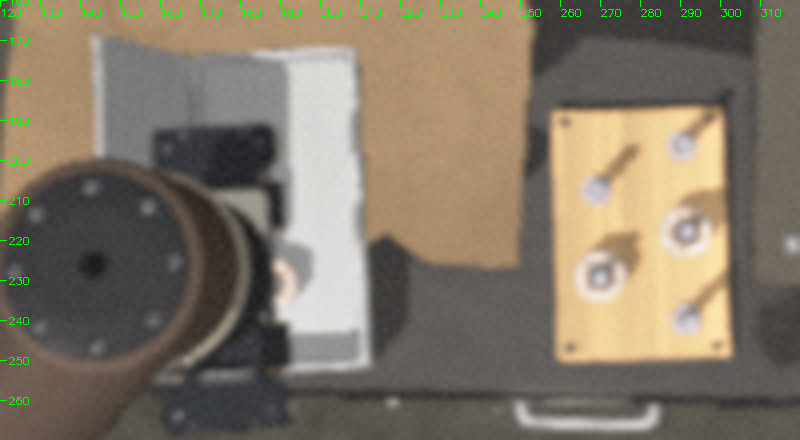

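```bash
python3 -m crank '[[0,0.032,-0.0017,0.161,0,0.0003,0.62],[0,0.063,-0.003,0.322,0,0.0005,0.62],[0,0.095,-0.005,0.483,0,0.001,0.62],[0,0.127,-0.007,0.644,0,0.001,0.62],[0,0.159,-0.0085,0.805,0,0.001,0.62],[0,0.19,-0.01,0.966,0,0.002,0.62],[0,0.222,-0.012,1.127,0,0.002,0.62],[0,0.254,-0.0137,1.288,0,0.002,0.62],[0,0.286,-0.0154,1.449,0.001,0.002,0.62],[0,0.3177,-0.017,1.61,0.001,0.0025,0.62]]';  python3 -m crank '[[0.03,0,0,0,0,0,0.62],[0.06,0,0,0,0,0,0.62],[0.06,0,0,0,0,0,0.62]]'
python3 - <<'E'
from h import *
st(); plan([.517,-.049,.017],np.radians(92.5))
s=grab_frame("scene"); crop(s,190,170,310,270,6,"s14.png")
E
```

```text
t: 20.23
eef_pos: [0.5142, -0.0513, 0.1293]
ee_rot: [1.879, 1.566, -2.795]
force: [0.5, -0.8, 1.1]
width: 0.0544
t: 20.6
eef_pos: [0.5124, -0.0509, 0.0679]
ee_rot: [1.818, 1.562, -2.851]
force: [0.3, -0.9, -0.0]
width: 0.0541
t 20.6 p [ 0.5124 -0.0509  0.0679] jaw 92.5 xdir [-0.009 -0.003 -1.   ] F [ 0.27 -0.94 -0.04] w 0.0541 q [ 0.283  0.267 -0.535  0.    -0.778 -1.811]
shift [ 0.0509 -0.0052  0.0018] rot [-0.0006 -0.0022 -0.0088] deg 0.5
```

View pics/s14.png

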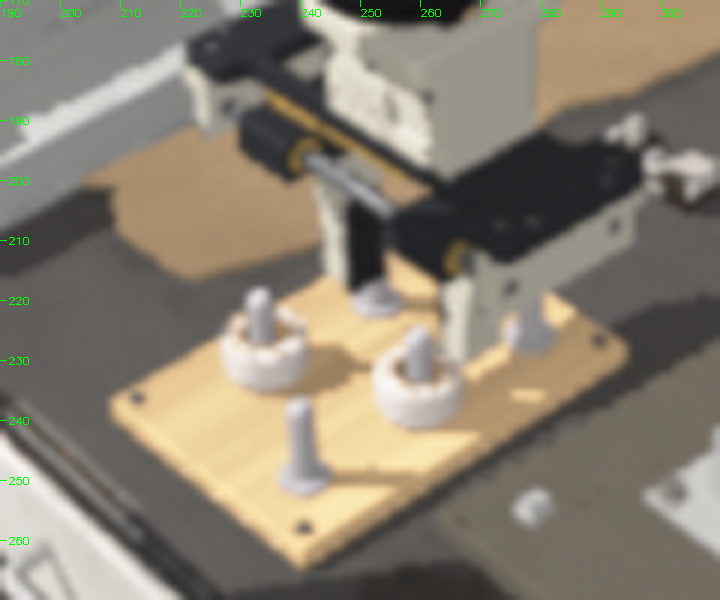

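```bash
python3 -m crank '[[0,-0.004,0.002,0,0,-0.004,0.62],[0.02,-0.004,0.002,0,0,-0.004,0.62],[0.038,-0.004,0.002,0,0,-0.004,0.62],[0.049,-0.004,0.002,0,0,-0.004,0.62],[0.049,-0.004,0.002,0,0,-0.004,0.62],[0.049,-0.004,0.002,0,0,-0.004,0],[0.049,-0.004,0.002,0,0,-0.004,0],[0.049,-0.004,0.002,0,0,-0.004,0],[0.049,-0.004,0.002,0,0,-0.004,0]]' 15;  python3 - <<'E'
from h import *
st()
E
python3 -m crank '[[-0.01,0,0,0,0,0,0],[-0.03,0,0,0,0,0,0],[-0.06,0,0,0,0,0,0],[-0.1,0,0,0,0,0,0],[-0.12,0,0,0,0,0,0],[-0.12,0,0,0,0,0,0]]' 15;  python3 - <<'E'
from h import *
st(); plan([.5806,.2746,.13],np.radians(184.8))
t=grab_frame("top"); s=grab_frame("scene")
crop(s,190,150,310,270,5,"s15.png")
E
```

```text
t: 21.78
eef_pos: [0.5193, -0.0479, 0.0225]
ee_rot: [-1.849, 1.567, -0.234]
force: [-1.0, 0.8, 5.1]
width: 0.0371
t 21.77 p [ 0.5193 -0.0479  0.0225] jaw 92.5 xdir [ 0.003 -0.001 -1.   ] F [-1.04  0.79  5.11] w 0.0371 q [ 0.286  0.337 -0.574  0.003 -0.657 -1.815]
t: 22.52
eef_pos: [0.5195, -0.0478, 0.144]
ee_rot: [-1.628, 1.565, -0.013]
force: [0.4, 0.9, -1.0]
width: 0.0371
t 22.52 p [ 0.5195 -0.0478  0.144 ] jaw 92.5 xdir [ 0.006 -0.    -1.   ] F [ 0.42  0.85 -1.03] w 0.0371 q [ 0.286  0.176 -0.444  0.002 -0.945 -1.814]
shift [ 0.0143 -0.0751  0.3194] rot [-1.6107 -0.0048  0.0041] deg 92.3
```

View pics/s15.png

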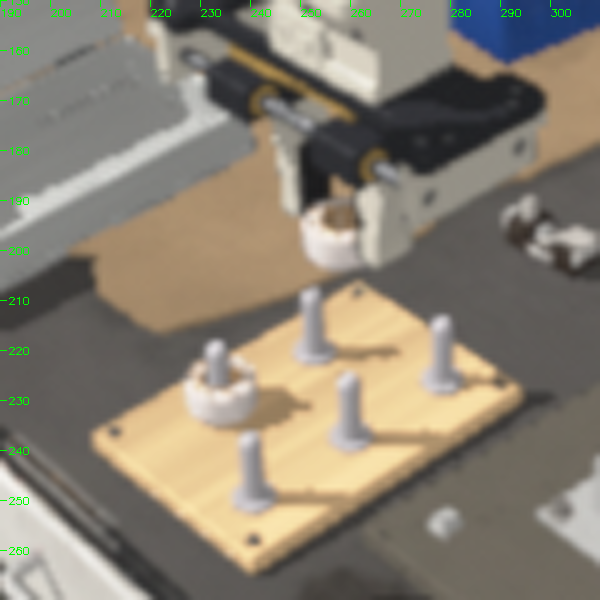

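```bash
python3 -m crank '[[0,-0.0075,0.032,-0.161,0,0,0],[0,-0.015,0.064,-0.322,0,0.001,0],[0,-0.0225,0.096,-0.483,-0.001,0.001,0],[0,-0.03,0.128,-0.644,-0.001,0.001,0],[0,-0.0375,0.16,-0.805,-0.001,0.002,0],[0,-0.045,0.192,-0.966,-0.001,0.002,0],[0,-0.0525,0.224,-1.127,-0.002,0.002,0],[0,-0.06,0.256,-1.288,-0.002,0.002,0],[0,-0.0675,0.288,-1.449,-0.002,0.002,0],[0.013,-0.075,0.3195,-1.61,-0.002,0.002,0]]';  python3 -m crank '[[0,0,0,0,0,0,0]]'
python3 - <<'E'
from h import *
st(); plan([.5806,.2746,.019],np.radians(184.8))
E
```

```text
t: 23.88
eef_pos: [0.5796, 0.2755, 0.1279]
ee_rot: [1.022, 1.569, -2.031]
force: [0.9, -0.2, -0.0]
width: 0.0369
t: 24.0
eef_pos: [0.5785, 0.2756, 0.1257]
ee_rot: [0.676, 1.565, -2.379]
force: [-0.4, 0.0, -0.5]
width: 0.0374
t 24.0 p [0.5785 0.2756 0.1257] jaw -175.1 xdir [-0.004 -0.004 -1.   ] F [-0.42  0.03 -0.46] w 0.0374 q [ 0.749  0.383 -0.194  0.    -0.999 -0.663]
shift [ 0.1067  0.0008 -0.0024] rot [ 0.0021  0.0042 -0.0034] deg 0.3
```

```bash
python3 -m crank '[[0.03,0,-0.002,0,0.002,-0.002,0],[0.06,0,-0.002,0,0.002,-0.002,0],[0.085,0,-0.002,0,0.002,-0.002,0],[0.1,0,-0.002,0,0.002,-0.002,0],[0.105,0,-0.002,0,0.002,-0.002,0],[0.105,0,-0.002,0,0.002,-0.002,0]]'
python3 - <<'E'
from h import *
st(); s=grab_frame("scene");crop(s,140,120,250,220,6,"s16.png")
E
```

```text
t: 24.75
eef_pos: [0.5817, 0.2745, 0.024]
ee_rot: [-2.642, 1.569, 0.583]
force: [-0.2, -0.3, -0.3]
width: 0.0369
t 24.75 p [0.5817 0.2745 0.024 ] jaw -175.3 xdir [ 0.002  0.001 -1.   ] F [-0.17 -0.26 -0.3 ] w 0.0369 q [ 0.744  0.493 -0.29   0.    -0.786 -0.662]
```

View pics/s16.png

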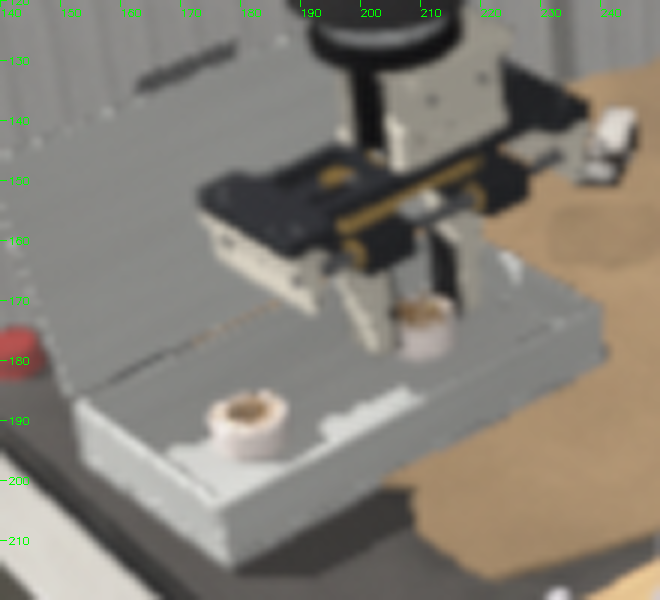

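```bash
python3 -m crank '[[0.003,0,0,0,0,0,0],[0.005,0,0,0,0,0,0],[0.005,0,0,0,0,0,0],[0.005,0,0,0,0,0,0.55],[0.005,0,0,0,0,0,0.55],[0.005,0,0,0,0,0,0.55],[-0.02,0,0,0,0,0,0.55],[-0.06,0,0,0,0,0,0.55],[-0.11,0,0,0,0,0,0.6],[-0.11,0,0,0,0,0,0.6]]'
python3 - <<'E'
from h import *
st(); s=grab_frame("scene");crop(s,140,120,310,270,4.6,"s17.png"); plan([.482,.015,.13],np.radians(92.5))
t=grab_frame("top"); crop(t,120,160,320,270,4,"t17.png")
E
```

```text
t: 26.05
eef_pos: [0.5837, 0.276, 0.1387]
ee_rot: [-2.608, 1.561, 0.617]
force: [0.3, 0.5, -0.8]
width: 0.0521
t 26.05 p [0.5837 0.276  0.1387] jaw -175.2 xdir [ 0.008  0.006 -1.   ] F [ 0.3   0.52 -0.79] w 0.0521 q [ 0.744  0.37  -0.182  0.002 -1.009 -0.661]
shift [0.0046 0.2511 0.1216] rot [ 1.6103e+00 -1.1000e-03  7.0000e-03] deg 92.3
```

View pics/s17.png

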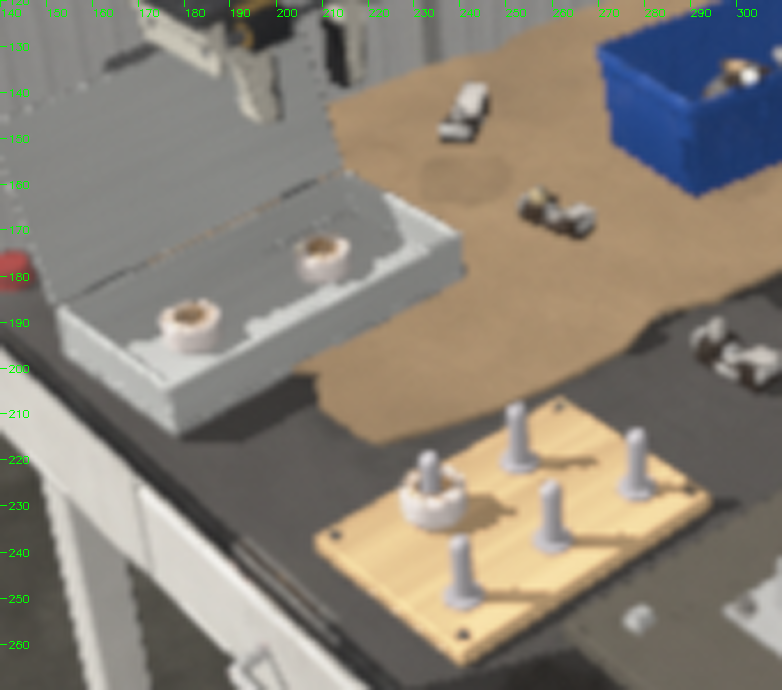

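```bash
python3 -m crank '[[0,0.025,0.012,0.161,0,0.0003,0.62],[0,0.05,0.024,0.322,0,0.0005,0.62],[0,0.075,0.036,0.483,0,0.001,0.62],[0,0.1,0.048,0.644,0,0.001,0.62],[0,0.125,0.061,0.805,0,0.001,0.62],[0,0.15,0.073,0.966,0,0.002,0.62],[0,0.176,0.085,1.127,0,0.002,0.62],[0,0.2,0.097,1.288,0,0.003,0.62],[0,0.226,0.109,1.449,0,0.003,0.62],[0,0.251,0.1215,1.61,0,0.0035,0.62]]';  python3 -m crank '[[0.03,0,0,0,0,0,0.62],[0.06,0,0,0,0,0,0.62],[0.06,0,0,0,0,0,0.62]]'
python3 - <<'E'
from h import *
st(); plan([.482,.015,.017],np.radians(92.5))
s=grab_frame("scene"); crop(s,190,170,310,270,6,"s18.png")
E
```

```text
t: 27.4
eef_pos: [0.4798, 0.0131, 0.1321]
ee_rot: [2.155, 1.567, -2.519]
force: [0.4, -0.0, 0.6]
width: 0.054
t: 27.78
eef_pos: [0.4786, 0.0131, 0.0708]
ee_rot: [2.033, 1.563, -2.636]
force: [-0.2, 0.5, 0.5]
width: 0.0545
t 27.77 p [0.4786 0.0131 0.0708] jaw 92.5 xdir [-0.007 -0.004 -1.   ] F [-0.24  0.49  0.45] w 0.0545 q [ 4.400e-01  2.090e-01 -6.100e-01  1.000e-03 -7.590e-01 -1.968e+00]
shift [ 0.0537 -0.0038  0.0019] rot [-0.0004 -0.0034 -0.0068] deg 0.4
```

View pics/s18.png

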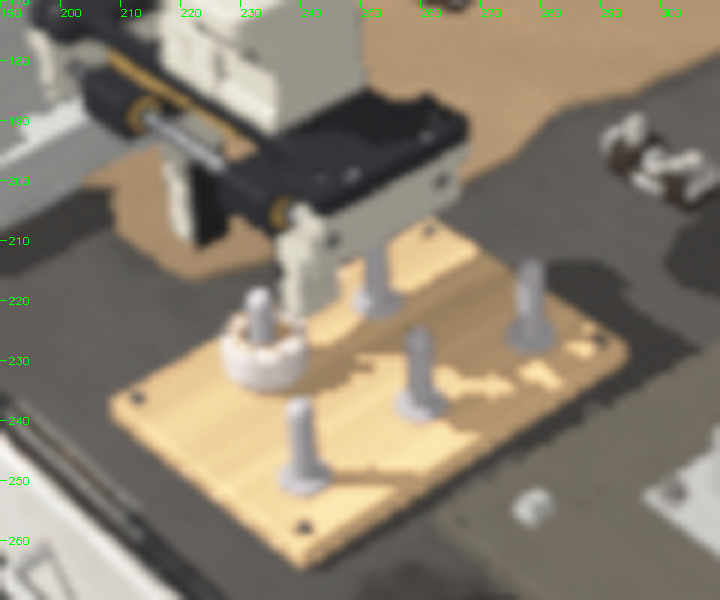

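```bash
python3 -m crank '[[0,-0.003,0.002,0,-0.001,-0.003,0.62],[0.02,-0.003,0.002,0,-0.001,-0.003,0.62],[0.038,-0.003,0.002,0,-0.001,-0.003,0.62],[0.053,-0.003,0.002,0,-0.001,-0.003,0.62],[0.053,-0.003,0.002,0,-0.001,-0.003,0.62],[0.053,-0.003,0.002,0,-0.001,-0.003,0],[0.053,-0.003,0.002,0,-0.001,-0.003,0],[0.053,-0.003,0.002,0,-0.001,-0.003,0],[0.053,-0.003,0.002,0,-0.001,-0.003,0]]' 15;  python3 - <<'E'
from h import *
st()
E
python3 -m crank '[[-0.01,0,0,0,0,0,0],[-0.03,0,0,0,0,0,0],[-0.06,0,0,0,0,0,0],[-0.1,0,0,0,0,0,0],[-0.12,0,0,0,0,0,0],[-0.12,0,0,0,0,0,0]]' 15;  python3 - <<'E'
from h import *
st(); plan([.5293,.2281,.13],np.radians(184.8))
t=grab_frame("top"); s=grab_frame("scene")
crop(s,150,140,290,270,4.6,"s19.png")
E
```

```text
t: 28.95
eef_pos: [0.4845, 0.0165, 0.0211]
ee_rot: [-1.533, 1.567, 0.082]
force: [-1.8, 1.2, 7.1]
width: 0.0362
t 28.95 p [0.4845 0.0165 0.0211] jaw 92.5 xdir [ 0.004  0.    -1.   ] F [-1.75  1.19  7.06] w 0.0362 q [ 0.442  0.291 -0.656  0.002 -0.62  -1.97 ]
t: 29.7
eef_pos: [0.4845, 0.0166, 0.1424]
ee_rot: [-1.389, 1.565, 0.226]
force: [-0.0, -0.4, -1.0]
width: 0.0362
t 29.7 p [0.4845 0.0166 0.1424] jaw 92.5 xdir [ 0.006  0.001 -1.   ] F [-0.02 -0.44 -1.02] w 0.0362 q [ 0.442  0.117 -0.521  0.002 -0.927 -1.97 ]
shift [ 0.013  -0.0539  0.2093] rot [-1.6107 -0.004   0.0055] deg 92.3
```

View pics/s19.png

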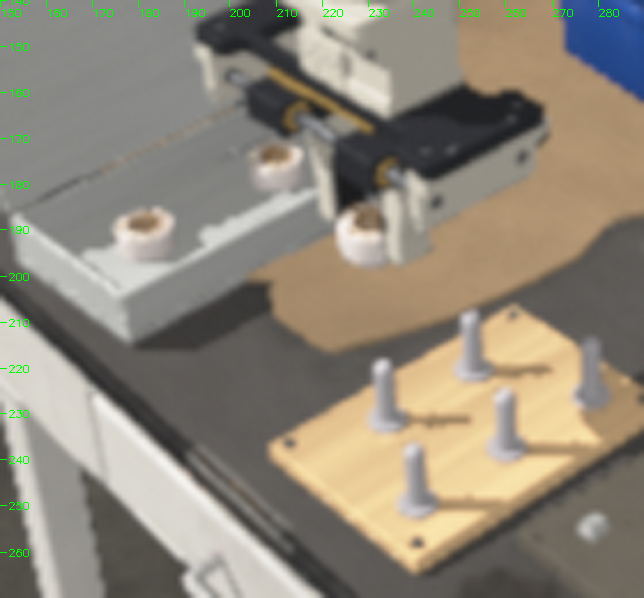

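```bash
python3 -m crank '[[0,-0.0054,0.021,-0.161,0,0,0],[0,-0.0108,0.042,-0.322,0,0.001,0],[0,-0.0162,0.063,-0.483,-0.001,0.001,0],[0,-0.0216,0.084,-0.644,-0.001,0.001,0],[0,-0.027,0.105,-0.805,-0.001,0.002,0],[0,-0.0324,0.126,-0.966,-0.001,0.002,0],[0,-0.0378,0.147,-1.127,-0.002,0.002,0],[0,-0.0432,0.168,-1.288,-0.002,0.002,0],[0,-0.0486,0.189,-1.449,-0.002,0.003,0],[0.013,-0.054,0.2095,-1.61,-0.002,0.003,0]]';  python3 -m crank '[[0,0,0,0,0,0,0]]'
python3 - <<'E'
from h import *
st(); plan([.5293,.2281,.018],np.radians(184.8))
s=grab_frame("scene"); print(onz(s,np.array([[180,189],[207.5,174.5]])-.5,.028).round(4)); crop(s,140,130,250,220,6,"s20.png")
E
```

```text
t: 31.05
eef_pos: [0.5285, 0.2285, 0.1266]
ee_rot: [0.774, 1.569, -2.279]
force: [0.2, 0.3, 0.2]
width: 0.0363
t: 31.18
eef_pos: [0.5275, 0.2282, 0.1249]
ee_rot: [0.63, 1.565, -2.427]
force: [-0.0, -1.0, 0.3]
width: 0.0364
t 31.18 p [0.5275 0.2282 0.1249] jaw -175.2 xdir [-0.004 -0.004 -1.   ] F [-0.02 -0.97  0.32] w 0.0364 q [ 0.748  0.285 -0.345 -0.    -0.946 -0.664]
shift [ 1.069e-01 -1.000e-04 -2.300e-03] rot [ 0.0008  0.0045 -0.0033] deg 0.3
[[0.4695 0.2636 0.028 ]
 [0.5752 0.2744 0.028 ]]
```

View pics/s20.png

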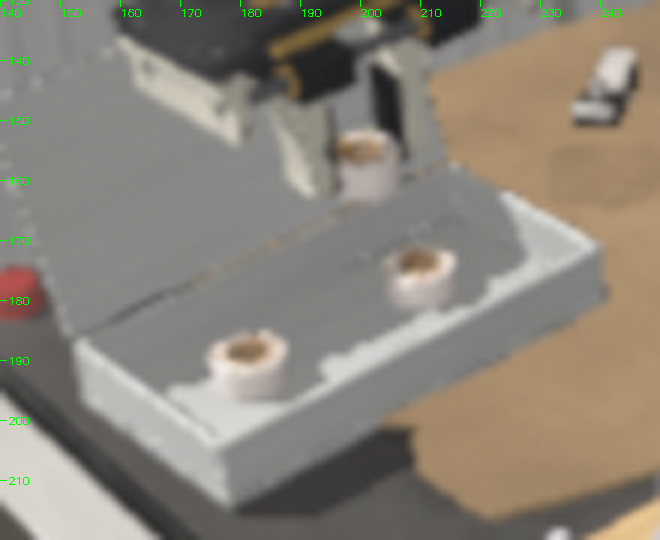

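```bash
python3 -m crank '[[0.03,0,-0.002,0,0.002,-0.002,0],[0.06,0,-0.002,0,0.002,-0.002,0],[0.085,0,-0.002,0,0.002,-0.002,0],[0.1,0,-0.002,0,0.002,-0.002,0],[0.107,0,-0.002,0,0.002,-0.002,0],[0.11,0,-0.002,0,0.002,-0.002,0],[0.11,0,-0.002,0,0.002,-0.002,0]]'
python3 - <<'E'
from h import *
st()
E
python3 -m crank '[[0,0,0,0,0,0,0],[0,0,0,0,0,0,0.55],[0,0,0,0,0,0,0.55],[0,0,0,0,0,0,0.55],[-0.02,0,0,0,0,0,0.55],[-0.06,0,0,0,0,0,0.55],[-0.11,0,0,0,0,0,0.5],[-0.15,0,0,0,0,0,0.3],[-0.18,0,0,0,0,0,0],[-0.18,0,0,0,0,0,0]]'
python3 - <<'E'
from h import *
st(); s=grab_frame("scene");crop(s,120,100,270,220,5,"s21.png");t=grab_frame("top"); crop(t,100,160,300,270,4,"t21.png")
E
```

```text
t: 32.1
eef_pos: [0.5306, 0.2282, 0.0179]
ee_rot: [-2.442, 1.568, 0.783]
force: [0.0, -0.3, -0.3]
width: 0.0359
t 32.1 p [0.5306 0.2282 0.0179] jaw -175.3 xdir [ 0.002  0.002 -1.   ] F [ 0.04 -0.27 -0.26] w 0.0359 q [ 0.745  0.417 -0.449 -0.    -0.703 -0.662]
t: 33.35
eef_pos: [0.5314, 0.2286, 0.2003]
ee_rot: [-2.536, 1.564, 0.689]
force: [0.6, -0.3, -1.8]
width: 0.0191
t 33.35 p [0.5314 0.2286 0.2003] jaw -175.2 xdir [ 0.005  0.004 -1.   ] F [ 0.65 -0.3  -1.83] w 0.0191 q [ 0.745  0.216 -0.25   0.    -1.098 -0.661]
```

View pics/s21.png

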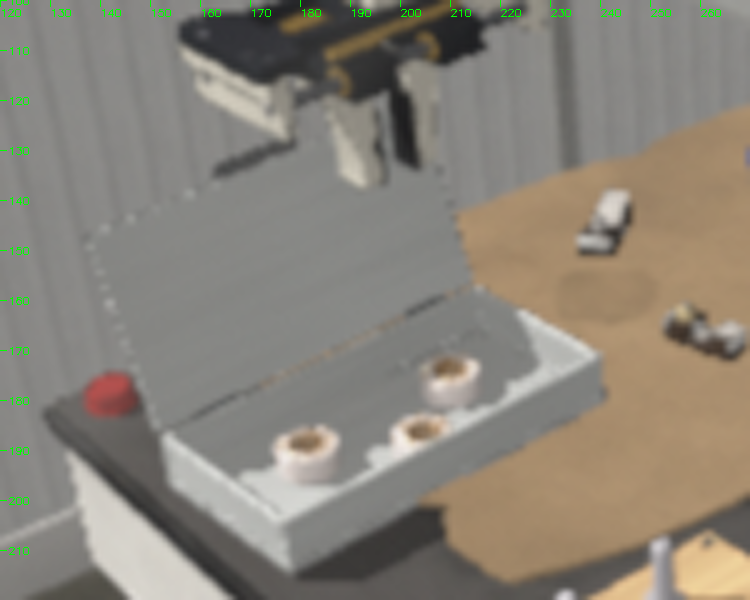

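View pics/t21.png

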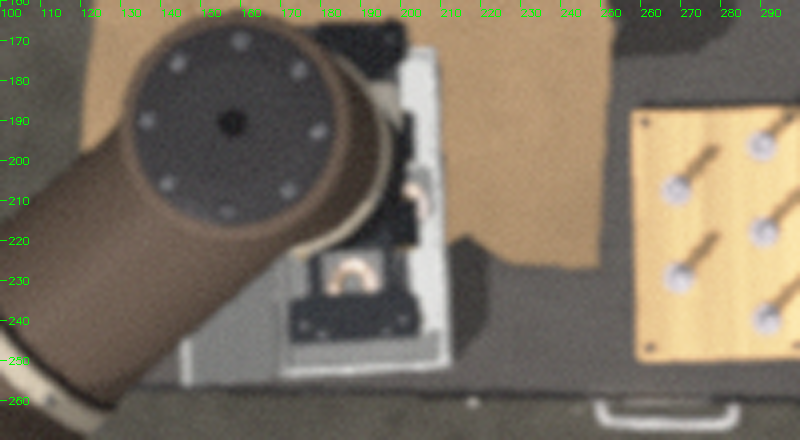

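Run:
```python
from h import *
plan([.5126,.4274,.225],np.radians(184.8))
```

```text
shift [-0.0274 -0.2005  0.0007] rot [-0.001  -0.0011  0.0015] deg 0.1
```

```bash
python3 -m crank '[[-0.025,-0.01,0,0,0,0,0],[-0.025,-0.05,0,0,0,0,0],[-0.025,-0.1,0,0,0,0,0],[-0.025,-0.15,0,0,0,0,0],[-0.025,-0.2,0,0,0,0,0],[-0.025,-0.2,0,0,0,0,0]]'
python3 - <<'E'
from h import *
st(); s=grab_frame("scene");crop(s,120,100,270,220,5,"s22.png");t=grab_frame("top"); crop(t,100,160,300,270,4,"t22.png")
E
```

```text
t: 34.2
eef_pos: [0.5124, 0.4296, 0.2196]
ee_rot: [0.812, 1.569, -2.244]
force: [-0.5, -0.7, -0.4]
width: 0.0007
t 34.2 p [0.5124 0.4296 0.2196] jaw -175.1 xdir [-0.001 -0.002 -1.   ] F [-0.51 -0.7  -0.43] w 0.0007 q [ 0.989  0.354 -0.011 -0.    -1.208 -0.903]
```

View pics/s22.png

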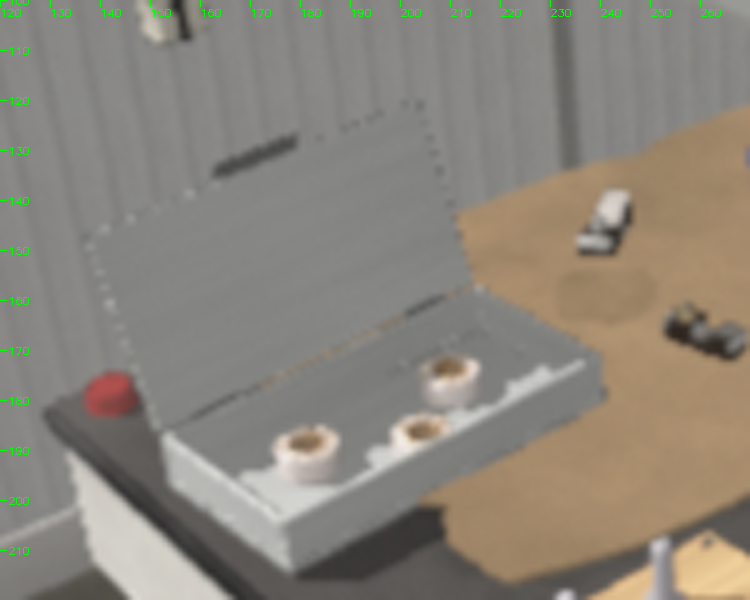

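View pics/t22.png

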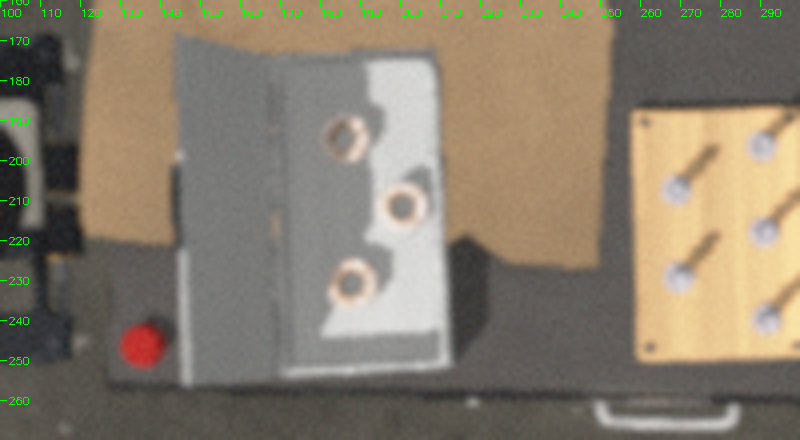

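```bash
python3 -m crank '[[0.04,0,0,0,0,0,0],[0.08,0,0,0,0,0,0],[0.087,0,0,0,0,0,0],[0.087,0.03,0,0,0,0,0],[0.087,0.05,0,0,0,0,0],[0.083,0.07,0,0,0,0,0],[0.078,0.09,0,0,0,0,0],[0.079,0.105,0,0,0,0,0],[0.081,0.12,0,0,0,0,0],[0.081,0.12,0,0,0,0,0]]'
python3 - <<'E'
from h import *
st(); s=grab_frame("scene");crop(s,120,100,270,220,5,"s23.png")
E
```

```text
t: 35.55
eef_pos: [0.5234, 0.3061, 0.1411]
ee_rot: [-2.577, 1.571, 0.647]
force: [-0.2, 0.8, 0.2]
width: 0.0006
t 35.55 p [0.5234 0.3061 0.1411] jaw -175.3 xdir [ 0.  0. -1.] F [-0.22  0.82  0.17] w 0.0006 q [ 0.851  0.314 -0.26   0.    -0.996 -0.769]
```

View pics/s23.png

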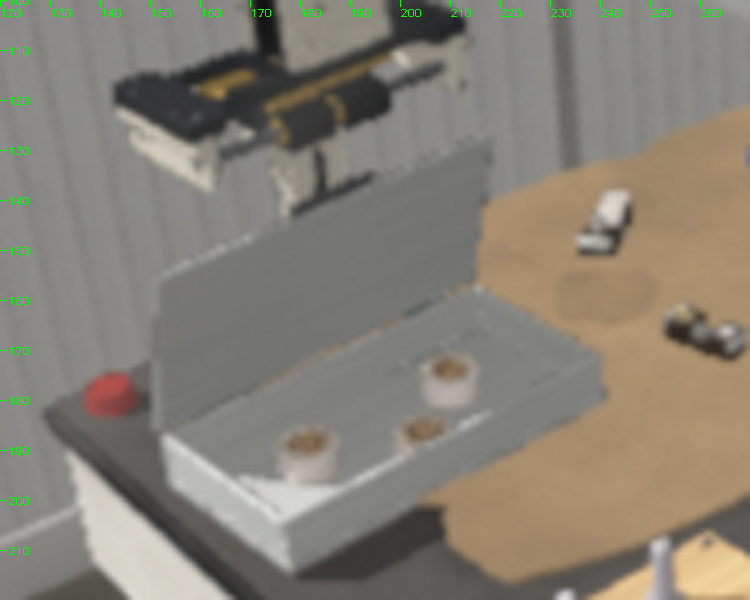

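```bash
python3 -m crank '[[0.0045,0.014,0,0,0,0,0],[0.01,0.028,0,0,0,0,0],[0.018,0.04,0,0,0,0,0],[0.028,0.051,0,0,0,0,0],[0.039,0.062,0,0,0,0,0],[0.052,0.07,0,0,0,0,0],[0.065,0.0765,0,0,0,0,0],[0.075,0.08,0,0,0,0,0],[0.08,0.082,0,0,0,0,0],[0.08,0.082,0,0,0,0,0]]'
python3 - <<'E'
from h import *
st(); s=grab_frame("scene");crop(s,120,100,270,220,5,"s24.png")
E
```

```text
t: 36.85
eef_pos: [0.5302, 0.2256, 0.0609]
ee_rot: [-2.13, 1.571, 1.095]
force: [-0.1, 0.3, -0.6]
width: 0.0007
t 36.85 p [0.5302 0.2256 0.0609] jaw -175.2 xdir [ 0.  0. -1.] F [-0.06  0.31 -0.6 ] w 0.0007 q [ 0.742  0.358 -0.413 -0.    -0.799 -0.658]
```

View pics/s24.png

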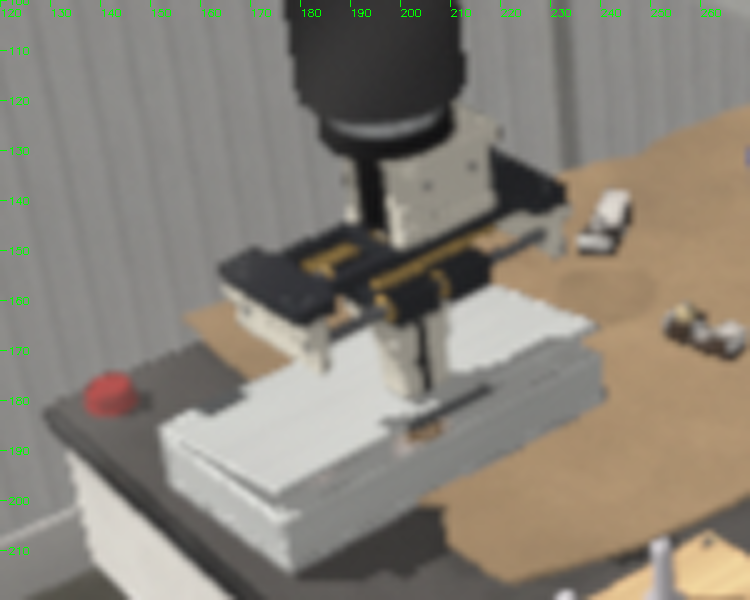

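```bash
python3 -m crank '[[0.005,0,0,0,0,0,0],[0.01,0,0,0,0,0,0],[0.013,0,0,0,0,0,0],[0.015,0,0,0,0,0,0],[0.016,0,0,0,0,0,0],[0.017,0,0,0,0,0,0],[0.017,0,0,0,0,0,0]]'
python3 - <<'E'
from h import *
st(); s=grab_frame("scene");crop(s,120,100,270,220,5,"s25.png")
E
```

```text
t: 37.78
eef_pos: [0.5306, 0.2259, 0.0465]
ee_rot: [-2.655, 1.569, 0.571]
force: [-7.6, -3.1, 21.9]
width: 0.0002
t 37.77 p [0.5306 0.2259 0.0465] jaw -175.2 xdir [ 0.002  0.001 -1.   ] F [-7.57 -3.09 21.9 ] w 0.0002 q [ 0.742  0.376 -0.427  0.001 -0.765 -0.658]
```

View pics/s25.png

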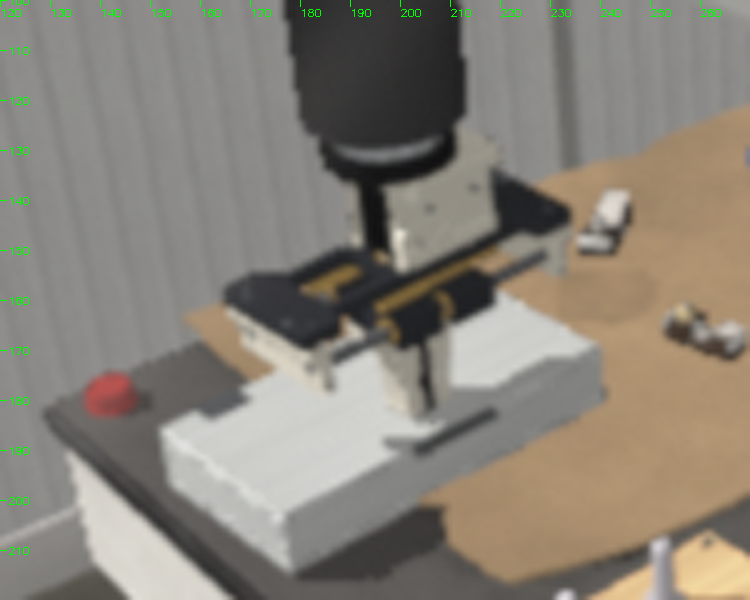

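```bash
python3 -m crank '[[-0.02,0,0,0,0,0,0],[-0.07,0,0,0,0,0,0],[-0.12,0,0,0,0,0,0],[-0.17,0,0,0,0,0,0],[-0.18,-0.05,0,0,0,0,0],[-0.18,-0.1,0,0,0,0,0],[-0.18,-0.15,0,0,0,0,0],[-0.18,-0.2,0,0,0,0,0],[-0.18,-0.2,0,0,0,0,0]]'
python3 - <<'E'
from h import *
st(); s=grab_frame("scene");crop(s,120,120,400,340,2.7,"s26.png");crop(s,140,140,260,220,6,"s26b.png");t=grab_frame("top"); crop(t,110,165,450,270,2.35,"t26.png")
E
```

```text
t: 38.95
eef_pos: [0.5127, 0.4281, 0.2231]
ee_rot: [-1.549, 1.57, 1.678]
force: [0.5, -1.2, -0.1]
width: 0.0003
t 38.95 p [0.5127 0.4281 0.2231] jaw -175.1 xdir [-0.  0. -1.] F [ 0.47 -1.23 -0.13] w 0.0003 q [ 0.987  0.349 -0.01  -0.    -1.211 -0.901]
```

View pics/s26.png

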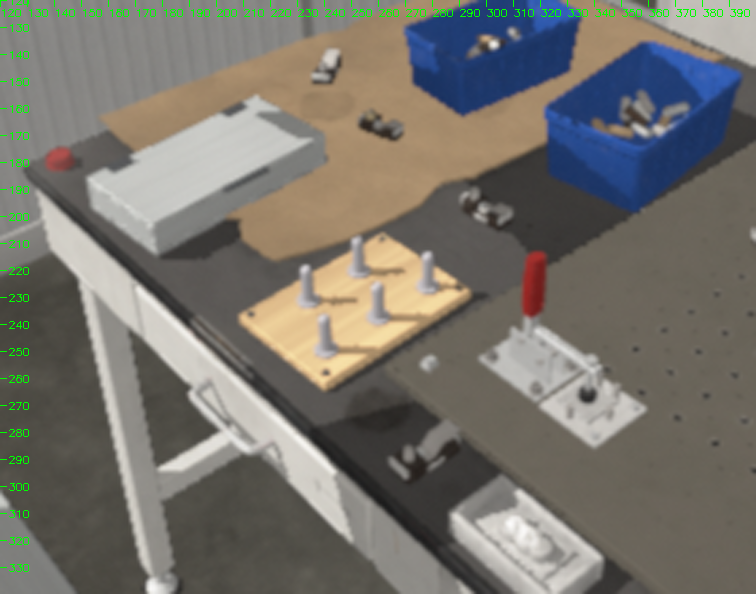

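View pics/s26b.png

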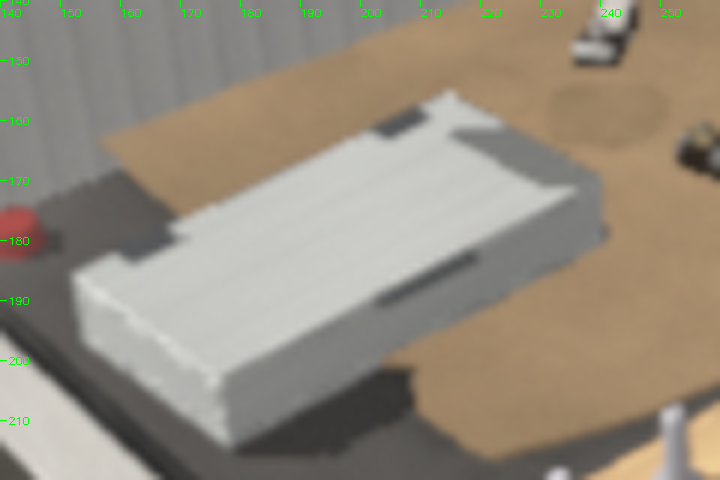

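View pics/t26.png

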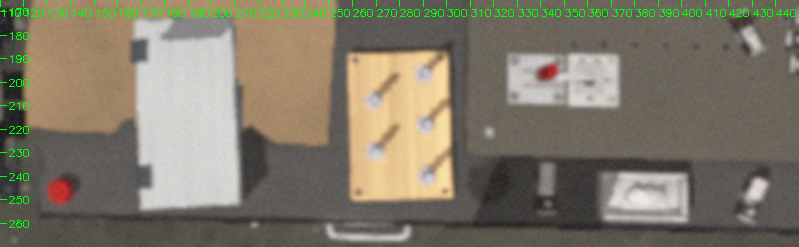

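Run:
```python
from h import *
from station import job_done
t=grab_frame("top"); print(onz(t,np.array([[338,246],[383.3,249]])-.5,.02).round(3)); job_done(); st()
```

```text
[[ 0.438 -0.19   0.02 ]
 [ 0.432 -0.327  0.02 ]]
the job is handed in; nothing more can be done
the job is handed in; nothing more can be done
```

The tape rack is cleared and the job is handed in at about 39 s; it reports no verdict.

- **Lid and block:** I folded the lid back past upright to about 1.9 rad. I then took the locating block out of the box and put it down beside the casting.
- **Rolls:** Three rolls were on the rack. I lifted each off its spindle and laid it flat in the box, in a slight zigzag so the fingers had room. I then pushed the lid shut.

**Last checks:**
- The pictures before closing showed all three rolls flat and clear of each other on the box floor.
- I pressed the shut lid until the fingertips read 46.5 mm against about 22 N, which is the height of the lid's top face when fully shut. The final views show no gap along the rim and all five spindles bare.
- The block's origin measured about 0.12 to 0.14 m from the casting's, against the 0.16 m limit.
- The casting, cap and other blocks look unmoved in the pictures.
- No grip slip or knocked roll showed.
- The final state after hand-in could not be read. Once the lid was shut, the rolls could not be seen again.

The two cameras disagreed by 2 to 4 mm on the rack and by up to about 10 mm on one far corner of the box. I used averages, and the grasps and placings had enough slack.

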